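# Reassemble two handheld meters on the repair bench

## Task

Put the two opened meters back together, one after the other: first lay the long circuit board inside the rim of the long back plate and set the long cover down over it, then do the same with the short board and the short cover on the short back plate. Every board must lie flat inside its rim and every cover must stand fully down on its plate; set the parts down, do not drop them, and let go of everything.

Things in the scene. Friction and masses are not known exactly. Their poses are not given: they have to be found in the camera images.
- base_long: Fixed black back plate of the long meter, 156 x 72 x 3 mm, with a low bare-metal rim standing on it: 130 x 52 mm outside, 124 x 46 mm inside, 5 mm high (its top is 8 mm above the table). Origin: centre of its underside, on the table; x along its length, z up. Same either way round.
- board_long_center (a point): Loose long circuit board, 80 g: green, 110 x 38 x 3 mm, flat parts up to 2 mm high on it and amid it a grey block 44 (along) x 26 (across) x 22 mm high to hold it by. Point: its centre, 12.5 mm above its underside (25 mm in all); x along its length, z up. Fits inside the rim of base_long (play each way 7 mm along, 4 mm across), lying on the 3 mm plate, either way round.
- cover_long_center (a point): Loose long white cover, 100 g: a box open below, 150 x 66 x 32 mm outside, 3 mm walls, screen and round dial on top (up to 5 mm proud). Held across its width. Point: its centre, 16 mm above its lower edge; x along its length, z up. Goes over the rim of base_long (play each way 7 mm along, 4 mm across) onto the 3 mm plate, clearing the seated board by 4 mm, either way round.
- base_short: Fixed black back plate of the short meter, 106 x 72 x 3 mm, with a low bare-metal rim standing on it: 80 x 52 mm outside, 74 x 46 mm inside, 5 mm high (its top is 8 mm above the table). Origin: centre of its underside, on the table; x along its length, z up. Same either way round.
- board_short_center (a point): Loose short circuit board, 80 g: green, 60 x 38 x 3 mm, flat parts up to 2 mm high on it and amid it a grey block 30 (along) x 26 (across) x 22 mm high to hold it by. Point: its centre, 12.5 mm above its underside (25 mm in all); x along its length, z up. Fits inside the rim of base_short (play each way 7 mm along, 4 mm across), lying on the 3 mm plate, either way round.
- cover_short_center (a point): Loose short white cover, 100 g: a box open below, 100 x 66 x 32 mm outside, 3 mm walls, screen and six keys on top (up to 5 mm proud). Held across its width. Point: its centre, 16 mm above its lower edge; x along its length, z up. Goes over the rim of base_short (play each way 7 mm along, 4 mm across) onto the 3 mm plate, clearing the seated board by 4 mm, either way round.
Things that resemble listed ones, but are neither listed nor needed, are in the scene too. What is shaped like the part that bears board_short_center but pink is not meant.

How it is judged:
On the way, in this order (a step that is already met when the one before it is completed fails the run):
1. the board of the long meter is seated and let go (horizontal distance between board_long_center and base_long below 0.009 m and z of board_long_center in the frame of base_long between 0.0125 and 0.0173 m and angle between board_long_center's own z axis and vertical below 0.04 rad and angle between the x axis of board_long_center and the x axis of base_long, either way round below 0.2 rad and contact force between the fingers and board_long below 0.1 N), for 0.2 s.
2. the cover of the long meter is seated and let go (horizontal distance between cover_long_center and base_long below 0.009 m and z of cover_long_center in the frame of base_long between 0.016 and 0.0208 m and angle between cover_long_center's own z axis and vertical below 0.04 rad and angle between the x axis of cover_long_center and the x axis of base_long, either way round below 0.2 rad and contact force between the fingers and cover_long below 0.1 N), for 0.2 s.
3. the board of the short meter is seated and let go (horizontal distance between board_short_center and base_short below 0.009 m and z of board_short_center in the frame of base_short between 0.0125 and 0.0173 m and angle between board_short_center's own z axis and vertical below 0.04 rad and angle between the x axis of board_short_center and the x axis of base_short, either way round below 0.2 rad and contact force between the fingers and board_short below 0.1 N), for 0.2 s.
4. the cover of the short meter is seated and let go (horizontal distance between cover_short_center and base_short below 0.009 m and z of cover_short_center in the frame of base_short between 0.016 and 0.0208 m and angle between cover_short_center's own z axis and vertical below 0.04 rad and angle between the x axis of cover_short_center and the x axis of base_short, either way round below 0.2 rad and contact force between the fingers and cover_short below 0.1 N), for 0.2 s.
At the end, for the whole second after the job is handed in: Both boards lie inside the rims of their own back plates and both covers stand over them on the plates: each centred within 9 mm, less than 1.8 mm above fully down, tilted less than 0.04 rad, along the plate within 0.2 rad (either way round), at rest (horizontal distance between each of board_long_center, cover_long_center and base_long below 0.009 m and z of board_long_center in the frame of base_long between 0.0125 and 0.0173 m and angle between each of board_long_center, cover_long_center, board_short_center, cover_short_center's own z axis and vertical below 0.04 rad and angle between the x axis of each of board_long_center, cover_long_center and the x axis of base_long, either way round below 0.2 rad and linear speed of each of board_long, cover_long, board_short, cover_short below 0.02 m/s and z of cover_long_center in the frame of base_long between 0.016 and 0.0208 m and horizontal distance between each of board_short_center, cover_short_center and base_short below 0.009 m and z of board_short_center in the frame of base_short between 0.0125 and 0.0173 m and angle between the x axis of each of board_short_center, cover_short_center and the x axis of base_short, either way round below 0.2 rad and z of cover_short_center in the frame of base_short between 0.016 and 0.0208 m); the robot touches nothing.
It fails at once if the board of the long meter is dropped: it falls freely faster than 0.7 m/s (from more than about 25 mm) (contact force between anything else and board_long below 0.01 N and linear speed of board_long above 0.7 m/s).
It fails at once if the cover of the long meter is dropped: it falls freely faster than 0.7 m/s (from more than about 25 mm) (contact force between anything else and cover_long below 0.01 N and linear speed of cover_long above 0.7 m/s).
It fails at once if the board of the short meter is dropped: it falls freely faster than 0.7 m/s (from more than about 25 mm) (contact force between anything else and board_short below 0.01 N and linear speed of board_short above 0.7 m/s).
It fails at once if the cover of the short meter is dropped: it falls freely faster than 0.7 m/s (from more than about 25 mm) (contact force between anything else and cover_short below 0.01 N and linear speed of cover_short above 0.7 m/s).
It also fails if it takes over 134 s, if anything falls off the work surface, if the arm or the gripper's body presses on something with over 40 N, if the wrist force passes 120 N, or if a joint passes its speed limit or range.

## Robot

A 6-joint arm with a two-finger parallel gripper is mounted at the origin on the work surface. World frame = base frame: x ahead of the robot, y to its left, z up, the work surface at z = 0. Lengths are in m, angles in rad, forces in N, time in s.
With the tool pointing down it reaches from about 0.375 to 0.9 m from the base axis. Payload 3.1 kg.
Tool frame: the origin (TCP) lies midway between the tips of the shut fingers; the grasp point (between the pads) lies manip.hold_point_z behind it (manip.hold_point_z is the distance from the TCP to the grasp point, in m); z points along the fingers, y is the direction in which the jaws open and shut (so a half turn about z gives the same grasp; the last joint's range is limited). The gripper opens to 85 mm and grips with 20 to 120 N. Pads are 22 mm wide; open, the fingers measure 114 mm over their backs; the gripper's body (76 mm by 85 mm) begins 54 mm behind the grasp point. The pads swing forward as they close: fully open they stand 13 mm farther back than shut.
Start: joints at [0.96, 0.527, 1.433, -0, 1.181, -0.178], TCP at [0.262, 0.567, 0.231] pointing down, gripper open.
Joint ranges: [-3.08, 3.08], [-0.75, 2.2], [0.22, 2.44], [-1.43, 4.57], [0, 2.65], [-2.85, 2.85]. Speed limits (rad/s): [2.79, 2.79, 3.14, 3.14, 3.14, 3.14].

## Interface

Orientations are given as a unit quaternion [x, y, z, w].
In Python, from station import manip, snapshot, workorder, models gives the robot as it stands.
- The arm moves only by the tool jog_arm, never from a script. Its argument "commands" is a list of rows, each a list of 5 numbers: the opening in per cent of the stroke, from 0 (shut) to 100 (fully open), then the shift along the world's x, y, z in cm, then the turn about the world's z in rad. A call has 1 to 8 rows; each row shifts and turns the pose as measured when the row begins; what a row does not reach is not made up. A row lasts 1/12 s, in which the tool goes at most 41.7 mm and 7.16 degrees, less where a joint would pass 70% of its speed; a pose out of reach is approached as far as the arm can. A call with a gripper value outside its range is refused whole. The fingers move at their own pace and stop on an object; "squeeze" is the grip in N (left out, the last holds). Time passes only in rows, so rows that do not move let the fingers close. It gives the time, the measured TCP pose, the force and the opening at its end, in the units of the state.
- manip.sense(): the state, without advancing time (a new reading comes with each control period).
- snapshot(name): name is "scene" or "top" or "wrist"; returns a dict with "image" (400x640x3 uint8, red, green, blue), "intrinsics" (3x3 intrinsics, pixels), "extrinsics" (4x4, takes a point from camera to world coordinates); the wrist camera has in their place "hand_eye" (4x4, takes a point from camera to tool coordinates, whose origin is the TCP and whose axes are the flange's). Camera axes: x right, y down, z forward; pixel columns grow to the right and rows downward; lengths in m; the calibration is good to about 2 mm. A picture is of the moment at which its call begins: read the wrist's pose just before it. There is no depth.
- workorder.sign_off(): hands the job in, once; it reports no verdict.
Trained networks look in a picture, given as the dict that the camera call returned (one of the last four; its "shot" number tells which), for a name from the list of things; names that differ only in an ending like _2 or _b are one class to them, and where a whole thing is asked for, a point or a joint stands for the part that bears it (a point fixed in the world has none). Each returns a list of dicts, best first, with "score" (0 to 1); they miss things now and then, are a little off and sometimes report something else, mostly with a low value. They report only what shows in the picture. A call takes as long as a camera call. They do not tell look-alikes from the thing itself.
- models.find_in(picture, name): "centre" ([x, y, z] in m, in world coordinates, good to about 4 mm: the middle of the surface that is visible of it).
- models.pinpoint(picture, name): "centre" ([x, y, z] in m, in world coordinates, good to about 4 mm: a listed point, or the origin of a listed thing).
The state is a dict: "t": time; "q": joint angles; "qd": joint speeds; "tau": joint torques, N m; "tcp_pos": TCP position; "tool_rot": TCP orientation; "force": force on the tool from outside, world axes, zero at the start; "ft_torque": the same for the moment, N m; "finger_gap": opening from 0.0 (shut) to 1.0 (fully open).
Only numpy, scipy, OpenCV 4.12 (cv2) and the standard library are available. Lean on these libraries where they do the work, as an engineer would, in place of code of your own. Each camera call takes 0.05 s, during which the arm holds its last target. There are 200 camera calls.

## Working session

There is one attempt and no reset: what is moved stays moved. The work goes in short steps, Python scripts to look and compute and a tool call to move; the robot and the scene stay as the last step left them, time stands still between calls to the robot, and variables do not carry over. Pictures are saved under pics/ and viewed, about 12 in all and at most 16, crops included, and the job is handed in when it is done.

Besides the shell and the picture viewer there is one more tool, called by a JSON object that holds its "fn" and its "kwargs", one argument or row to a line. jog_arm: Moves the arm, as the interface text tells. Its arguments: {"type":"object","properties":{"commands":{"type":"array","items":{"type":"array","items":{"type":"number"}}},"squeeze":{"type":"number"}},"required":["commands"]}

```bash
mkdir -p pics; cat > h.py <<'E'
import numpy as np, cv2
from station import manip, snapshot, workorder, models
names=["base_long","board_long_center","cover_long_center","base_short","board_short_center","cover_short_center"]
def save(p,n): cv2.imwrite(f"pics/{n}.png",cv2.cvtColor(p["image"],cv2.COLOR_RGB2BGR))
def proj(p,w):
    T=np.linalg.inv(p["extrinsics"]);c=T[:3,:3]@np.array(w)+T[:3,3];u=p["intrinsics"]@c;return u[:2]/u[2]
def ray(p,uv,z):
    E=np.array(p["extrinsics"]);d=E[:3,:3]@np.linalg.inv(p["intrinsics"])@np.array([uv[0],uv[1],1.]);o=E[:3,3]
    return o+d*(z-o[2])/d[2]
E
python3 - <<'E'
from h import *
print(manip.hold_point_z, manip.sense()["tool_rot"])
for c in("top","scene"):
    p=snapshot(c);save(p,c+"0")
    print(c,np.round(p["extrinsics"],3).tolist())
    for n in names:
        print(n,[(np.round(r["centre"],3).tolist(),round(r["score"],2),proj(p,r["centre"]).round().tolist()) for r in models.pinpoint(p,n)[:4]])
E
```

```text
0.0187 [ 2.14722645e-01  9.76674440e-01 -1.02514872e-03 -4.16674420e-04]
top [[0.013, -0.999, 0.048, 0.452], [-1.0, -0.012, 0.023, 0.025], [-0.023, -0.048, -0.999, 1.096], [0.0, 0.0, 0.0, 1.0]]
base_long [([0.464, -0.004, -0.004], 0.78, [347.0, 214.0])]
board_long_center [([0.633, 0.005, 0.01], 0.75, [345.0, 144.0])]
cover_long_center [([0.63, 0.248, 0.014], 0.96, [245.0, 145.0])]
base_short [([0.651, -0.23, -0.0], 0.88, [441.0, 139.0])]
board_short_center [([0.452, 0.25, 0.015], 0.76, [242.0, 218.0]), ([0.379, 0.336, 0.014], 0.68, [206.0, 248.0])]
cover_short_center [([0.445, -0.252, 0.015], 0.65, [452.0, 223.0]), ([0.63, 0.246, 0.014], 0.49, [246.0, 145.0])]
scene [[-0.846, 0.437, -0.305, 0.804], [0.532, 0.707, -0.466, 0.468], [0.012, -0.557, -0.831, 0.786], [0.0, 0.0, 0.0, 1.0]]
base_long [([0.462, -0.003, -0.003], 0.87, [325.0, 183.0])]
board_long_center [([0.634, 0.003, 0.014], 0.86, [269.0, 209.0])]
cover_long_center [([0.626, 0.247, 0.018], 0.92, [325.0, 287.0])]
base_short [([0.652, -0.224, -0.001], 0.81, [226.0, 157.0])]
board_short_center [([0.394, 0.142, 0.012], 0.68, [379.0, 207.0]), ([0.378, 0.333, 0.009], 0.59, [434.0, 264.0]), ([0.453, 0.249, 0.012], 0.56, [387.0, 251.0])]
cover_short_center [([0.447, -0.255, 0.015], 0.81, [283.0, 120.0])]
```

View pics/top0.png

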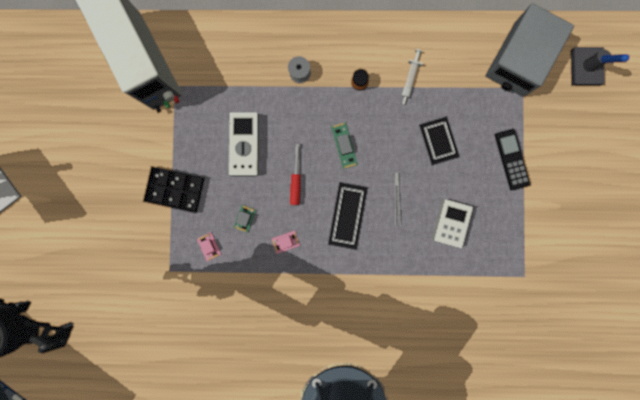

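View pics/scene0.png

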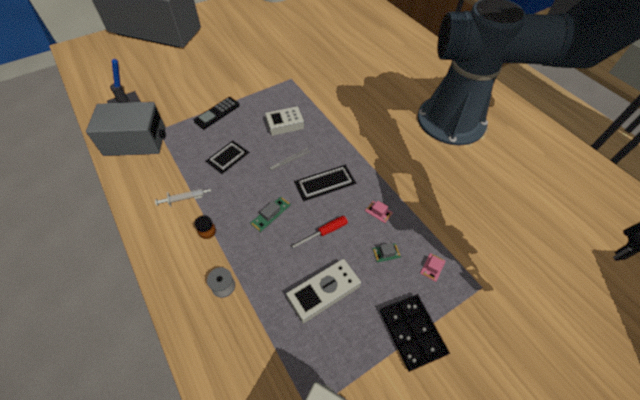

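Candidates (top view): long board green (345,144), its only likeness being the screwdriver or pens by outline. Short board is the green (244,217), not the pinks at (208,246) and (286,241). Long cover is the white box (243,144). Short cover is the white one (454,223), not the dark handset (512,159). Plates are at (347,214) and (440,139); the black tray (174,190) is not a plate. Next I measure angles by segmentation and check with one close crop.

```bash
cat >> h.py <<'E'
def seg(p,kind,uv,r,z):
    """min-area rect of a coloured blob near uv -> world centre (on plane z), long-axis angle, sides"""
    hsv=cv2.cvtColor(p["image"],cv2.COLOR_RGB2HSV).astype(int);H,S,V=hsv[...,0],hsv[...,1],hsv[...,2]
    m={"green":(H>40)&(H<95)&(S>70),"white":(V>150)&(S<60),"black":(V<50)}[kind].astype(np.uint8)
    w=np.zeros_like(m);cv2.circle(w,(int(uv[0]),int(uv[1])),int(r),1,-1);m=cv2.morphologyEx(m*w,cv2.MORPH_CLOSE,np.ones((3,3)))
    cs=cv2.findContours(m,0,2)[0]
    c=max(cs,key=cv2.contourArea) if kind!="green" else np.vstack(cs)
    b=cv2.boxPoints(cv2.minAreaRect(c));W=np.array([ray(p,q,z) for q in b])
    e1,e2=W[1]-W[0],W[2]-W[1];l=e1 if np.linalg.norm(e1)>np.linalg.norm(e2) else e2
    a=np.arctan2(l[1],l[0]); a=(a+np.pi/2)%np.pi-np.pi/2
    return W.mean(0).round(4),round(a,3),sorted([round(np.linalg.norm(e1),3),round(np.linalg.norm(e2),3)])
def rel(T=None):
    s=manip.sense();from scipy.spatial.transform import Rotation as R
    M=R.from_quat(s["tool_rot"]).as_matrix();return s,M
def wrist():
    s,M=rel();p=snapshot("wrist");E=np.eye(4);E[:3,:3]=M;E[:3,3]=s["tcp_pos"];p["extrinsics"]=E@np.array(p["hand_eye"]);return p
E
python3 - <<'E'
from h import *
p=snapshot("top")
for n,k,uv,r,z in[("bl","green",(345,144),30,.003),("cl","white",(243,144),45,.032),("Bl","black",(347,214),45,.003),("bs","green",(244,217),20,.003),("cs","white",(454,223),35,.032),("Bs","black",(440,139),32,.003)]:
    print(n,*seg(p,k,uv,r,z))
s,M=rel();print(M.round(3).tolist())
im=p["image"][80:270,170:530];save({"image":cv2.resize(im,None,fx=2.2,fy=2.2,interpolation=2)},"crop")
print(snapshot("wrist")["hand_eye"].round(3).tolist() )
E
```

```text
bl [0.6327 0.0065 0.003 ] 0.282 [np.float64(0.035), np.float64(0.097)]
cl [0.6309 0.2511 0.032 ] 0.021 [np.float64(0.068), np.float64(0.149)]
Bl [ 0.4613 -0.0042  0.003 ] -0.168 [np.float64(0.067), np.float64(0.15)]
bs [0.4498 0.2472 0.003 ] -0.339 [np.float64(0.034), np.float64(0.047)]
cs [ 0.4458 -0.2499  0.032 ] -0.26 [np.float64(0.068), np.float64(0.102)]
Bs [ 0.6466 -0.224   0.003 ] 0.299 [np.float64(0.067), np.float64(0.101)]
[[-0.908, 0.419, 0.0], [0.419, 0.908, 0.0], [-0.0, 0.0, -1.0]]
[[-0.001, -0.961, -0.276, 0.07], [1.0, -0.001, -0.0, -0.0], [0.0, -0.276, 0.961, -0.143], [0.0, 0.0, 0.0, 1.0]]
```

View pics/crop.png

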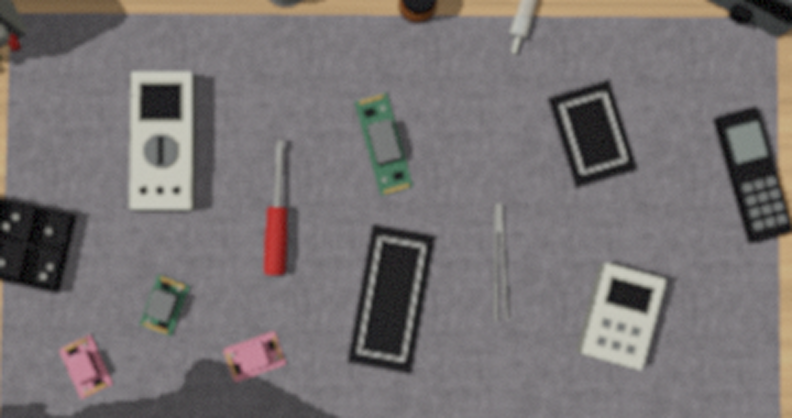

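The crop confirms the choices: long board at (383,143) green with grey block, short board at (165,304) green, pinks at (85,365) and (255,355) rejected, white covers at (161,140) and (627,315). Moving over the long board.

{"fn": "jog_arm", "kwargs": {
  "commands": [
    [100,2.0,-3.2,0,0.09],
    [100,2.0,-3.2,0,0.09],
    [100,2.0,-3.2,0,0.09],
    [100,2.0,-3.2,0,0.09],
    [100,2.0,-3.2,0,0.09],
    [100,2.0,-3.2,0,0.09],
    [100,2.0,-3.2,0,0.09],
    [100,2.0,-3.2,0,0.09]
  ],
  "squeeze": 30
}}

```text
t: 1.47
tcp_pos: [0.4226, 0.3089, 0.2324]
tool_rot: [-0.167, 0.986, 0.004, 0.0]
force: [1.6, 0.1, 0.1]
finger_gap: 0.999
```

{"fn": "jog_arm", "kwargs": {
  "commands": [
    [100,2.0,-3.2,-1,0],
    [100,2.0,-3.2,-1,0],
    [100,2.0,-3.2,-1,0],
    [100,2.0,-3.2,-1,0],
    [100,2.0,-3.2,-1,0],
    [100,2.0,-3.2,-1,0],
    [100,2.0,-3.2,-1,0],
    [100,2.0,-3.2,-1,0]
  ]
}}

```text
t: 2.13
tcp_pos: [0.5921, 0.0394, 0.1542]
tool_rot: [-0.169, 0.986, 0.004, 0.007]
force: [-0.2, 0.4, 0.6]
finger_gap: 0.998
```

{"fn": "jog_arm", "kwargs": {
  "commands": [
    [100,2.0,-1.7,-1.7,-0.05],
    [100,2.0,-1.7,-1.7,0],
    [100,0,0,0,0],
    [100,0,0,0,0]
  ]
}}

```text
t: 2.47
tcp_pos: [0.6389, -0.0066, 0.1166]
tool_rot: [-0.138, 0.99, 0.003, 0.009]
force: [-0.6, 1.4, -0.3]
finger_gap: 0.999
```

```bash
cat >> h.py <<'E'
def jaw():
    s,M=rel();return s["tcp_pos"],np.arctan2(M[1,1],M[0,1])-np.pi/2   # angle of object's x axis that suits the jaws
E
python3 - <<'E'
from h import *
t,a=jaw();print(t,a)
p=wrist();save(p,"w1")
for n in names[:2]: print(n,[(np.round(r["centre"],4).tolist(),round(r["score"],2),proj(p,r["centre"]).round().tolist()) for r in models.pinpoint(p,n)[:2]])
print(seg(p,"green",proj(p,[.633,.006,.003]),190,.003))
E
```

```text
[ 0.63890294 -0.00660923  0.11663972] 0.27656784296486525
base_long []
board_long_center [([0.6336, 0.0043, 0.007], 0.8, [332.0, 195.0])]
(array([0.7405, 0.0452, 0.003 ]), np.float64(-0.463), [np.float64(0.237), np.float64(0.241)])
```

View pics/w1.png

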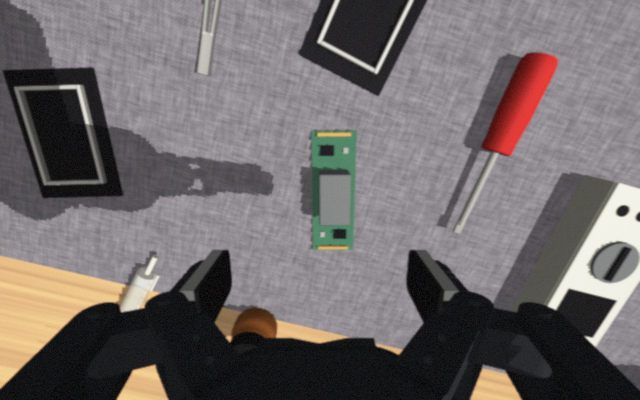

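The close view shows the board at columns 312–356, rows 130–249, aligned with the jaws, with the grey block at (335,200).

```bash
python3 - <<'E'
from h import *
p=wrist()
c=np.array([ray(p,q,.003) for q in[(312,130),(356,130),(354,249),(314,249)]]);print(c.round(4),c.mean(0))
d=c[0]+c[1]-c[2]-c[3];print(np.arctan2(d[1],d[0])+np.pi,np.linalg.norm(d)/2,np.linalg.norm(c[0]-c[1]))
b=np.array([ray(p,q,.025) for q in[(319,172),(351,172),(349,227),(320,227)]]);print(b.mean(0))
s,M=rel();print(M[:,1],jaw())
E
```

```text
[[ 0.5847 -0.0259  0.003 ]
 [ 0.5745  0.0097  0.003 ]
 [ 0.68    0.0421  0.003 ]
 [ 0.6904  0.0055  0.003 ]] [0.63241909 0.00786393 0.003     ]
0.2935652024806452 0.11035119856719422 0.03707313752193603
[0.63259452 0.0073703  0.025     ]
[-0.27603484  0.96114565  0.00194854] (array([ 0.63805123, -0.00447604,  0.1182281 ]), np.float64(0.27966675311915323))
```

{"fn": "jog_arm", "kwargs": {
  "commands": [
    [100,-0.5,1.2,-3,0.013],
    [100,0,0,-3,0],
    [100,0,0,0,0],
    [100,0,0,0,0]
  ]
}}

```text
t: 3.0
tcp_pos: [0.6339, 0.0121, 0.0632]
tool_rot: [-0.149, 0.989, 0.001, 0.014]
force: [0.2, -0.7, 0.2]
finger_gap: 0.998
```

```bash
cat >> h.py <<'E'
def st():
    s,M=rel();t,a=jaw();print("t",s["t"],"tcp",t.round(4),"obj angle",round(a,3),"toolz",M[:,2].round(4),"f",np.round(s["force"],1),"gap",round(s["finger_gap"],3))
E
python3 -c "
from h import *
st();[snapshot('top') for _ in range(3)];st()"
```

```text
t 3.0 tcp [0.6339 0.0121 0.0632] obj angle 0.299 toolz [ 0.0277  0.0066 -0.9996] f [ 0.2 -0.7  0.2] gap 0.998
t 3.15 tcp [0.6351 0.0111 0.0642] obj angle 0.298 toolz [ 0.0304  0.006  -0.9995] f [ 0.4 -0.1  0.3] gap 0.998
```

{"fn": "jog_arm", "kwargs": {
  "commands": [
    [100,-0.25,-0.35,-1.5,0],
    [100,0,0,-1.5,0],
    [100,0,0,0,0],
    [100,0,0,0,0]
  ]
}}

```text
t: 3.48
tcp_pos: [0.6379, 0.0069, 0.0416]
tool_rot: [-0.149, 0.989, -0.002, 0.022]
force: [-0.1, -0.3, 1.1]
finger_gap: 1.002
```

```bash
python3 -c "
from h import *
st()"
```

```text
t 3.4833 tcp [0.6379 0.0069 0.0416] obj angle 0.299 toolz [ 0.0447  0.0034 -0.999 ] f [-0.1 -0.3  1.1] gap 1.002
```

{"fn": "jog_arm", "kwargs": {
  "commands": [
    [100,0,0,0,0],
    [100,0,0,0,0],
    [100,0,0,0,0],
    [100,0,0,0,0]
  ]
}}

```text
t: 3.82
tcp_pos: [0.6408, 0.0063, 0.0464]
tool_rot: [-0.149, 0.989, -0.003, 0.026]
force: [-0.5, 0.1, 0.8]
finger_gap: 1.0
```

{"fn": "jog_arm", "kwargs": {
  "commands": [
    [100,-0.5,0,3,0]
  ]
}}

```text
t: 3.9
tcp_pos: [0.6329, 0.0066, 0.0719]
tool_rot: [-0.149, 0.989, -0.001, 0.021]
force: [0.0, 0.6, -0.4]
finger_gap: 0.999
```

{"fn": "jog_arm", "kwargs": {
  "commands": [
    [100,0,0,0,0]
  ]
}}

```text
t: 3.98
tcp_pos: [0.6358, 0.0063, 0.0766]
tool_rot: [-0.149, 0.989, -0.003, 0.025]
force: [-0.1, -0.0, 0.8]
finger_gap: 0.999
```

{"fn": "jog_arm", "kwargs": {
  "commands": [
    [100,0,0,-3,0]
  ]
}}

```text
t: 4.07
tcp_pos: [0.6406, 0.0056, 0.0524]
tool_rot: [-0.149, 0.988, -0.005, 0.031]
force: [-0.1, 1.2, -0.0]
finger_gap: 1.004
```

{"fn": "jog_arm", "kwargs": {
  "commands": [
    [100,0,0,0,0]
  ]
}}

```text
t: 4.15
tcp_pos: [0.6375, 0.006, 0.0491]
tool_rot: [-0.149, 0.988, -0.004, 0.028]
force: [-0.9, 0.5, -1.7]
finger_gap: 1.004
```

```bash
python3 -c "
from h import *
for i in range(4):
    s=manip.sense();print(s['t'],s['q'].round(4),s['qd'].round(3),s['tau'].round(2));st();snapshot('top');snapshot('top')"
```

```text
4.15 [-0.1707  0.7642  1.5704  0.016   0.7517 -2.0519] [ 0.007 -0.126 -0.059 -0.001  0.058  0.   ] [-4.000e-01 -5.136e+01 -1.483e+01  5.000e-02 -9.600e-01 -1.000e-02]
t 4.15 tcp [0.6375 0.006  0.0491] obj angle 0.299 toolz [ 0.0564  0.0014 -0.9984] f [-0.9  0.5 -1.7] gap 1.004
4.25 [-0.1705  0.7598  1.5664  0.0162  0.7526 -2.0519] [-0.    -0.015 -0.013 -0.001  0.002 -0.001] [ 5.000e-02 -4.674e+01 -1.104e+01  3.000e-02 -1.400e-01 -0.000e+00]
t 4.25 tcp [0.6408 0.0056 0.0528] obj angle 0.299 toolz [ 6.38e-02  2.00e-04 -9.98e-01] f [ 0.1 -0.4  0.8] gap 0.999
4.35 [-0.1705  0.7589  1.5661  0.0161  0.7526 -2.0519] [-0.    -0.004  0.002 -0.    -0.001  0.   ] [-0.000e+00 -4.749e+01 -1.168e+01  3.000e-02 -2.100e-01  0.000e+00]
t 4.35 tcp [0.6412 0.0055 0.0534] obj angle 0.299 toolz [ 0.065   0.     -0.9979] f [ 0.5 -0.1  0.5] gap 0.999
4.45 [-0.1706  0.7589  1.5664  0.0161  0.7524 -2.0519] [-0.001  0.003  0.003  0.001 -0.002 -0.001] [-1.000e-02 -4.774e+01 -1.179e+01  3.000e-02 -2.200e-01  0.000e+00]
t 4.45 tcp [0.6411 0.0055 0.0534] obj angle 0.299 toolz [ 0.0649  0.     -0.9979] f [-0.7 -0.3 -0.2] gap 1.001
```

{"fn": "jog_arm", "kwargs": {
  "commands": [
    [100,0,0,0,0],
    [100,0,0,0,0],
    [100,0,0,0,0],
    [100,0,0,0,0]
  ]
}}

```text
t: 4.88
tcp_pos: [0.6412, 0.0055, 0.0541]
tool_rot: [-0.149, 0.988, -0.005, 0.032]
force: [0.5, 0.5, -0.5]
finger_gap: 1.004
```

```bash
python3 -c "
from h import *
for i in range(3):
    s=manip.sense();print(s['t'],s['q'].round(4),s['qd'].round(3),s['tau'].round(2));st();snapshot('top');snapshot('top')"
```

```text
4.8833 [-0.1705  0.7577  1.5664  0.0161  0.7528 -2.0518] [-0.    -0.002 -0.     0.     0.001 -0.   ] [ 0.000e+00 -4.787e+01 -1.183e+01  3.000e-02 -2.200e-01 -0.000e+00]
t 4.8833 tcp [0.6412 0.0055 0.0541] obj angle 0.299 toolz [ 6.570e-02 -1.000e-04 -9.978e-01] f [ 0.5  0.5 -0.5] gap 1.004
4.9833 [-0.1705  0.7577  1.5665  0.0161  0.7528 -2.0519] [0.001 0.002 0.002 0.    0.001 0.002] [ 0.000e+00 -4.790e+01 -1.184e+01  3.000e-02 -2.200e-01  0.000e+00]
t 4.9833 tcp [0.6411 0.0056 0.0541] obj angle 0.299 toolz [ 6.550e-02 -1.000e-04 -9.978e-01] f [-0.3 -0.2  0.3] gap 0.998
5.0833 [-0.1705  0.7578  1.5665  0.0161  0.7528 -2.0519] [-0.002  0.001  0.001  0.     0.001 -0.   ] [ 0.000e+00 -4.790e+01 -1.184e+01  3.000e-02 -2.200e-01 -0.000e+00]
t 5.0833 tcp [0.6411 0.0056 0.054 ] obj angle 0.299 toolz [ 6.540e-02 -1.000e-04 -9.979e-01] f [ 0.1 -0.1  0.6] gap 0.998
```

{"fn": "jog_arm", "kwargs": {
  "commands": [
    [100,0,0,3,0],
    [100,0,0,3,0],
    [100,0,0,3,0],
    [100,0,0,3,0],
    [100,0,0,0,0],
    [100,0,0,0,0],
    [100,0,0,0,0],
    [100,0,0,0,0]
  ]
}}

```text
t: 5.85
tcp_pos: [0.6377, 0.006, 0.1754]
tool_rot: [-0.149, 0.988, -0.004, 0.029]
force: [-0.4, 0.6, -0.8]
finger_gap: 1.0
```

{"fn": "jog_arm", "kwargs": {
  "commands": [
    [100,-3,0,0,0],
    [100,-3,0,0,0],
    [100,-3,0,0,0],
    [100,-3,0,0,0],
    [100,0,0,0,0],
    [100,0,0,0,0],
    [100,0,0,0,0],
    [100,0,0,0,0]
  ]
}}

```text
t: 6.52
tcp_pos: [0.5073, 0.0073, 0.1652]
tool_rot: [-0.149, 0.989, -0.0, 0.02]
force: [0.4, -0.4, 0.8]
finger_gap: 0.998
```

{"fn": "jog_arm", "kwargs": {
  "commands": [
    [100,3,0,0,0],
    [100,0,0,0,0],
    [100,3,0,0,0],
    [100,0,0,0,0],
    [100,3,0,0,0],
    [100,0,0,0,0],
    [100,0,0,0,0],
    [100,0,0,0,0]
  ]
}}

```text
t: 7.18
tcp_pos: [0.6024, 0.0078, 0.1583]
tool_rot: [-0.149, 0.989, 0.001, 0.016]
force: [-0.4, 0.3, 0.7]
finger_gap: 1.0
```

{"fn": "jog_arm", "kwargs": {
  "commands": [
    [100,-3,0,0,0],
    [100,-3,0,0,0],
    [100,-3,0,0,0],
    [100,-3,0,0,0],
    [100,0,0,0,0],
    [100,0,0,0,0],
    [100,0,0,0,0],
    [100,0,0,0,0]
  ]
}}

```text
t: 7.85
tcp_pos: [0.4842, 0.0066, 0.1592]
tool_rot: [-0.149, 0.989, -0.001, 0.022]
force: [0.4, 0.1, 0.3]
finger_gap: 1.0
```

{"fn": "jog_arm", "kwargs": {
  "commands": [
    [100,3,0,0,0],
    [100,0,0,0,0],
    [100,3,0,0,0],
    [100,0,0,0,0],
    [100,3,0,0,0],
    [100,0,0,0,0],
    [100,3,0,0,0],
    [100,0,0,0,0]
  ]
}}

```text
t: 8.52
tcp_pos: [0.609, 0.0073, 0.1549]
tool_rot: [-0.149, 0.989, -0.0, 0.019]
force: [2.4, -0.6, 0.7]
finger_gap: 1.002
```

{"fn": "jog_arm", "kwargs": {
  "commands": [
    [100,0,0,-1,0],
    [100,0,0,-1,0],
    [100,0,0,-1,0],
    [100,0,0,-1,0],
    [100,0,0,-1,0],
    [100,0,0,0,0],
    [100,0,0,0,0],
    [100,0,0,0,0]
  ]
}}

```text
t: 9.18
tcp_pos: [0.6152, 0.0066, 0.0996]
tool_rot: [-0.15, 0.988, -0.001, 0.023]
force: [-0.6, 0.2, 0.5]
finger_gap: 0.998
```

{"fn": "jog_arm", "kwargs": {
  "commands": [
    [100,0,0,-4,0],
    [100,0,0,0,0],
    [100,0,0,0,0],
    [100,0,0,0,0],
    [100,0,0,0,0]
  ]
}}

```text
t: 9.6
tcp_pos: [0.6166, 0.0063, 0.0597]
tool_rot: [-0.15, 0.988, -0.001, 0.023]
force: [-0.1, 0.5, 0.1]
finger_gap: 0.998
```

{"fn": "jog_arm", "kwargs": {
  "commands": [
    [100,1.6,0.1,-2,-0.005],
    [100,0,0,0,0],
    [100,0,0,0,0],
    [100,0,0,-2.9,0],
    [100,0,0,0,0],
    [100,0,0,0,0],
    [100,0,0,0,0]
  ]
}}

```text
t: 10.18
tcp_pos: [0.6395, 0.0064, 0.028]
tool_rot: [-0.148, 0.988, -0.005, 0.034]
force: [-0.2, 0.3, 0.1]
finger_gap: 1.002
```

```bash
python3 -c "
from h import *
st();p=wrist();save(p,'w2')"
```

```text
t 10.1833 tcp [0.6395 0.0064 0.028 ] obj angle 0.296 toolz [ 6.940e-02 -1.000e-04 -9.976e-01] f [-0.2  0.3  0.1] gap 1.002
```

View pics/w2.png

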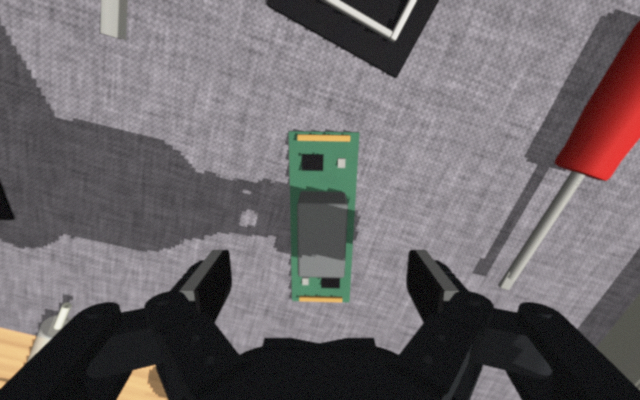

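View: the board lies under the open jaws, block at (323,235), at tool height 28 mm; but the tool has tilted 0.07 rad. I'll check whether reversing these moves takes the tilt off.

{"fn": "jog_arm", "kwargs": {
  "commands": [
    [100,0,0,2.9,0],
    [100,0,0,0,0],
    [100,0,0,0,0],
    [100,0,0,2.9,0],
    [100,0,0,0,0],
    [100,0,0,0,0],
    [100,0,0,0,0]
  ]
}}

```text
t: 10.82
tcp_pos: [0.6424, 0.0058, 0.0968]
tool_rot: [-0.148, 0.988, -0.007, 0.04]
force: [-0.3, 0.3, 0.1]
finger_gap: 1.004
```

{"fn": "jog_arm", "kwargs": {
  "commands": [
    [100,0,0,2.9,0],
    [100,0,0,0,0],
    [100,0,0,0,0],
    [100,0,0,2.9,0],
    [100,0,0,0,0],
    [100,0,0,0,0],
    [100,0,0,0,0]
  ]
}}

```text
t: 11.4
tcp_pos: [0.6398, 0.0062, 0.1527]
tool_rot: [-0.148, 0.988, -0.006, 0.037]
force: [-0.3, -0.3, -0.4]
finger_gap: 1.001
```

{"fn": "jog_arm", "kwargs": {
  "commands": [
    [100,-2.9,0,0,0],
    [100,0,0,0,0],
    [100,0,0,0,0],
    [100,-2.9,0,0,0],
    [100,0,0,0,0],
    [100,0,0,0,0],
    [100,0,0,0,0]
  ]
}}

```text
t: 11.98
tcp_pos: [0.5739, 0.0073, 0.1454]
tool_rot: [-0.148, 0.989, -0.003, 0.03]
force: [-0.6, 0.4, -0.2]
finger_gap: 0.998
```

{"fn": "jog_arm", "kwargs": {
  "commands": [
    [100,-2.9,0,0,0],
    [100,0,0,0,0],
    [100,0,0,0,0],
    [100,-2.9,0,0,0],
    [100,0,0,0,0],
    [100,0,0,0,0],
    [100,0,0,0,0]
  ]
}}

```text
t: 12.57
tcp_pos: [0.5177, 0.007, 0.1439]
tool_rot: [-0.148, 0.989, -0.003, 0.029]
force: [0.8, 0.2, -0.4]
finger_gap: 1.006
```

{"fn": "jog_arm", "kwargs": {
  "commands": [
    [100,3,0,0,0],
    [100,3,0,0,0],
    [100,3,0,0,0],
    [100,3,0,0,0],
    [100,0,0,0,0],
    [100,0,0,0,0],
    [100,0,0,0,0]
  ]
}}

```text
t: 13.15
tcp_pos: [0.6465, 0.0074, 0.1437]
tool_rot: [-0.148, 0.988, -0.004, 0.03]
force: [0.8, -0.4, -0.8]
finger_gap: 0.999
```

{"fn": "jog_arm", "kwargs": {
  "commands": [
    [100,-2.9,0,0,0],
    [100,0,0,0,0],
    [100,0,0,0,0],
    [100,-2.9,0,0,0],
    [100,0,0,0,0],
    [100,0,0,0,0],
    [100,0,0,0,0]
  ]
}}

```text
t: 13.73
tcp_pos: [0.5776, 0.0088, 0.1417]
tool_rot: [-0.148, 0.989, -0.001, 0.024]
force: [-0.6, 0.2, 0.1]
finger_gap: 0.999
```

{"fn": "jog_arm", "kwargs": {
  "commands": [
    [100,0,0,0,0],
    [100,0,0,0,0],
    [100,0,0,0,0],
    [100,0,0,0,0]
  ]
}}

```text
t: 14.07
tcp_pos: [0.5797, 0.0085, 0.1425]
tool_rot: [-0.148, 0.989, -0.002, 0.025]
force: [1.1, -0.3, -0.2]
finger_gap: 0.997
```

{"fn": "jog_arm", "kwargs": {
  "commands": [
    [100,0,0,4,0],
    [100,0,0,0,0],
    [100,0,0,0,0],
    [100,0,0,0,0],
    [100,0,0,0,0],
    [100,0,0,0,0]
  ]
}}

```text
t: 14.57
tcp_pos: [0.5818, 0.0083, 0.1823]
tool_rot: [-0.148, 0.989, -0.002, 0.025]
force: [0.6, -0.4, 0.0]
finger_gap: 0.997
```

{"fn": "jog_arm", "kwargs": {
  "commands": [
    [100,0,0,-4,0],
    [100,0,0,0,0],
    [100,0,0,0,0],
    [100,0,0,0,0],
    [100,0,0,0,0],
    [100,0,0,0,0]
  ]
}}

```text
t: 15.07
tcp_pos: [0.5827, 0.0082, 0.1421]
tool_rot: [-0.149, 0.989, -0.002, 0.025]
force: [-0.2, -0.6, 0.4]
finger_gap: 0.999
```

{"fn": "jog_arm", "kwargs": {
  "commands": [
    [100,0,0,-0.5,0],
    [100,0,0,-0.5,0],
    [100,0,0,-0.5,0],
    [100,0,0,-0.5,0],
    [100,0,0,-0.5,0],
    [100,0,0,-0.5,0],
    [100,0,0,-0.5,0],
    [100,0,0,-0.5,0]
  ]
}}

```text
t: 15.73
tcp_pos: [0.5857, 0.0077, 0.1047]
tool_rot: [-0.149, 0.988, -0.004, 0.03]
force: [0.4, -0.3, -0.0]
finger_gap: 0.998
```

{"fn": "jog_arm", "kwargs": {
  "commands": [
    [100,0,0,0,0],
    [100,0,0,0,0],
    [100,0,0,0,0],
    [100,0,0,0,0]
  ]
}}

```text
t: 16.07
tcp_pos: [0.5844, 0.0079, 0.1022]
tool_rot: [-0.149, 0.988, -0.003, 0.028]
force: [-0.4, -0.2, -0.0]
finger_gap: 0.998
```

{"fn": "jog_arm", "kwargs": {
  "commands": [
    [100,3,0,1,0],
    [100,3,0,1,0],
    [100,0,0,1,0],
    [100,0,0,0,0],
    [100,-2.9,0,0,0],
    [100,0,0,0,0],
    [100,0,0,0,0],
    [100,-2.9,0,0,0]
  ]
}}

```text
t: 16.73
tcp_pos: [0.586, 0.0081, 0.1329]
tool_rot: [-0.149, 0.988, -0.003, 0.028]
force: [0.3, -1.0, 0.1]
finger_gap: 1.005
```

{"fn": "jog_arm", "kwargs": {
  "commands": [
    [100,0,0,0,0],
    [100,0,0,0,0],
    [100,0,0,0,0],
    [100,0,0,0,0]
  ]
}}

```text
t: 17.07
tcp_pos: [0.5756, 0.0097, 0.131]
tool_rot: [-0.149, 0.989, -0.001, 0.021]
force: [0.4, 0.1, -0.3]
finger_gap: 1.001
```

{"fn": "jog_arm", "kwargs": {
  "commands": [
    [100,3,0,0,0],
    [100,3,0,0,0],
    [100,0,0,0,0],
    [100,0,0,0,0],
    [100,-3,0,0,0],
    [100,0,0,0,0],
    [100,-3,0,0,0],
    [100,0,0,0,0]
  ]
}}

```text
t: 17.73
tcp_pos: [0.569, 0.0113, 0.1269]
tool_rot: [-0.149, 0.989, 0.002, 0.014]
force: [-2.0, 0.6, -0.6]
finger_gap: 0.999
```

{"fn": "jog_arm", "kwargs": {
  "commands": [
    [100,3,0,0,0],
    [100,3,0,0,0],
    [100,0,0,0,0],
    [100,0,0,0,0],
    [100,-3,0,0,0],
    [100,0,0,0,0],
    [100,-3,0,0,0],
    [100,0,0,0,0]
  ]
}}

```text
t: 18.4
tcp_pos: [0.5519, 0.0144, 0.1226]
tool_rot: [-0.149, 0.989, 0.006, 0.0]
force: [-2.2, -0.6, -1.0]
finger_gap: 1.003
```

{"fn": "jog_arm", "kwargs": {
  "commands": [
    [100,0,0,0,0],
    [100,0,0,0,0],
    [100,0,0,0,0],
    [100,0,0,0,0]
  ]
}}

```text
t: 18.73
tcp_pos: [0.5483, 0.015, 0.1227]
tool_rot: [-0.149, 0.989, 0.007, -0.002]
force: [0.5, 0.5, 0.2]
finger_gap: 0.998
```

{"fn": "jog_arm", "kwargs": {
  "commands": [
    [100,2.8,-0.25,-2.8,0],
    [100,0,0,0,0],
    [100,0,0,0,0],
    [100,0,0,0,0],
    [100,0,0,0,0],
    [100,0,0,0,0]
  ]
}}

```text
t: 19.23
tcp_pos: [0.5791, 0.0123, 0.0908]
tool_rot: [-0.149, 0.989, 0.008, -0.004]
force: [-0.5, -0.1, 0.5]
finger_gap: 1.0
```

{"fn": "jog_arm", "kwargs": {
  "commands": [
    [100,2.8,-0.25,-2.8,0],
    [100,0,0,0,0],
    [100,0,0,0,0],
    [100,0,0,0,0],
    [100,0,0,0,0],
    [100,0,0,0,0]
  ]
}}

```text
t: 19.73
tcp_pos: [0.6062, 0.0102, 0.0655]
tool_rot: [-0.149, 0.989, 0.008, -0.003]
force: [-0.2, 0.1, 1.0]
finger_gap: 0.995
```

{"fn": "jog_arm", "kwargs": {
  "commands": [
    [100,2.6,-0.25,-2.6,0],
    [100,0,0,0,0],
    [100,0,0,0,0],
    [100,0,0,0,0],
    [100,0,0,0,0],
    [100,0,0,0,0]
  ]
}}

```text
t: 20.23
tcp_pos: [0.6316, 0.0079, 0.0449]
tool_rot: [-0.149, 0.989, 0.007, -0.001]
force: [0.1, 0.0, 1.1]
finger_gap: 1.004
```

```bash
python3 -c "
from h import *
st()"
```

```text
t 20.2333 tcp [0.6316 0.0079 0.0449] obj angle 0.3 toolz [-0.0038  0.0131 -0.9999] f [0.1 0.  1.1] gap 1.004
```

{"fn": "jog_arm", "kwargs": {
  "commands": [
    [100,0.05,0,-3.5,-0.006],
    [100,0,0,0,0],
    [100,0,0,0,0],
    [100,0,0,0,0],
    [100,0,0,0,0],
    [100,0,0,0,0]
  ]
}}

```text
t: 20.73
tcp_pos: [0.6339, 0.0078, 0.0173]
tool_rot: [-0.147, 0.989, 0.005, 0.003]
force: [0.2, 0.1, 0.1]
finger_gap: 0.995
```

{"fn": "jog_arm", "kwargs": {
  "commands": [
    [0,0,0,0,0],
    [0,0,0,0,0],
    [0,0,0,0,0],
    [0,0,0,0,0],
    [0,0,0,0,0],
    [0,0,0,0,0],
    [0,0,0,0,0],
    [0,0,0,0,0]
  ],
  "squeeze": 30
}}

```text
t: 21.4
tcp_pos: [0.6369, 0.0074, 0.0234]
tool_rot: [-0.147, 0.989, 0.004, 0.008]
force: [-0.7, -0.6, 0.8]
finger_gap: 0.281
```

```bash
python3 -c "
from h import *
st()"
```

```text
t 21.4 tcp [0.6369 0.0074 0.0234] obj angle 0.294 toolz [ 0.0144  0.0101 -0.9998] f [-0.7 -0.6  0.8] gap 0.281
```

{"fn": "jog_arm", "kwargs": {
  "commands": [
    [55,0,0,0,0],
    [55,0,0,0,0],
    [55,0,0,0,0],
    [55,-0.4,0,-1.6,0],
    [55,0,0,0,0],
    [55,0,0,0,0],
    [55,0,0,0,0],
    [55,0,0,0,0]
  ]
}}

```text
t: 22.07
tcp_pos: [0.6335, 0.0073, 0.0072]
tool_rot: [-0.147, 0.989, 0.004, 0.008]
force: [-0.6, -0.7, 0.7]
finger_gap: 0.548
```

```bash
python3 -c "
from h import *
st();snapshot('top');snapshot('top');st()"
```

```text
t 22.0667 tcp [0.6335 0.0073 0.0072] obj angle 0.294 toolz [ 0.0147  0.0101 -0.9998] f [-0.6 -0.7  0.7] gap 0.548
t 22.1667 tcp [0.6335 0.0073 0.0074] obj angle 0.294 toolz [ 0.015   0.01   -0.9998] f [-0.   0.1 -0.1] gap 0.55
```

{"fn": "jog_arm", "kwargs": {
  "commands": [
    [0,0,0,0,0],
    [0,0,0,0,0],
    [0,0,0,0,0],
    [0,0,0,0,0],
    [0,0,0,0,0]
  ],
  "squeeze": 30
}}

```text
t: 22.58
tcp_pos: [0.6344, 0.0072, 0.0087]
tool_rot: [-0.147, 0.989, 0.004, 0.009]
force: [-0.2, -0.6, -0.2]
finger_gap: 0.297
```

{"fn": "jog_arm", "kwargs": {
  "commands": [
    [0,0,0,4,0],
    [0,0,0,0,0],
    [0,0,0,0,0],
    [0,0,0,0,0],
    [0,0,0,0,0],
    [0,0,0,0,0]
  ]
}}

```text
t: 23.08
tcp_pos: [0.632, 0.0076, 0.0446]
tool_rot: [-0.147, 0.989, 0.005, 0.005]
force: [0.7, -0.1, -1.0]
finger_gap: 0.298
```

```bash
python3 -c "
from h import *
st();p=wrist();save(p,'w3')"
```

```text
t 23.0833 tcp [0.632  0.0076 0.0446] obj angle 0.294 toolz [ 0.0084  0.0111 -0.9999] f [ 0.7 -0.1 -1. ] gap 0.298
```

View pics/w3.png

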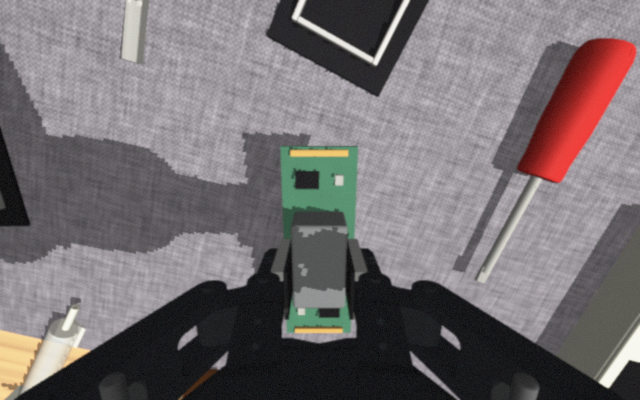

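{"fn": "jog_arm", "kwargs": {
  "commands": [
    [0,-3.8,-0.25,1,-0.115],
    [0,0,0,0,0],
    [0,0,0,0,0],
    [0,0,0,0,0],
    [0,-3.8,-0.25,1,-0.115],
    [0,0,0,0,0],
    [0,0,0,0,0],
    [0,0,0,0,0]
  ]
}}

```text
t: 23.8
tcp_pos: [0.5422, 0.0049, 0.0598]
tool_rot: [-0.029, 1.0, 0.008, -0.005]
force: [0.1, 0.7, -0.9]
finger_gap: 0.296
```

{"fn": "jog_arm", "kwargs": {
  "commands": [
    [0,-3.8,-0.25,1,-0.115],
    [0,0,0,0,0],
    [0,0,0,0,0],
    [0,0,0,0,0],
    [0,-3.8,-0.25,1,-0.115],
    [0,0,0,0,0],
    [0,0,0,0,0],
    [0,0,0,0,0]
  ]
}}

```text
t: 24.47
tcp_pos: [0.468, -0.0001, 0.0786]
tool_rot: [0.088, 0.996, 0.008, -0.005]
force: [0.1, -0.5, 0.1]
finger_gap: 0.296
```

```bash
python3 -c "
from h import *
st();p=wrist();save(p,'w4');st()
print([(np.round(r['centre'],4).tolist(),round(r['score'],2)) for r in models.pinpoint(p,'base_long')[:2]])"
```

```text
t 24.4667 tcp [ 4.68e-01 -1.00e-04  7.86e-02] obj angle -0.176 toolz [-0.0078  0.0173 -0.9998] f [ 0.1 -0.5  0.1] gap 0.296
t 24.5167 tcp [ 0.4697 -0.0006  0.0787] obj angle -0.176 toolz [-0.0047  0.0165 -0.9999] f [-1.1 -0.7 -1. ] gap 0.298
[]
```

View pics/w4.png

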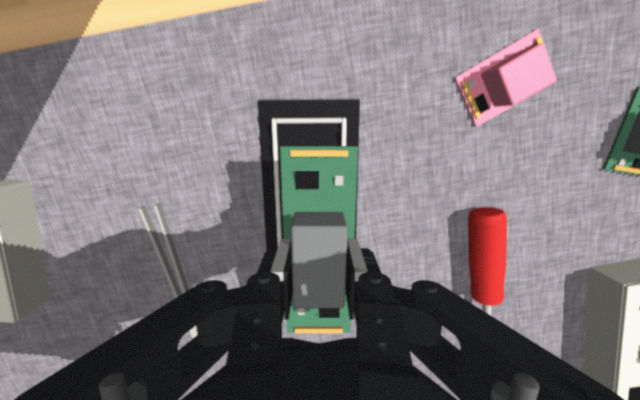

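```bash
cat >> h.py <<'E'
def ext(q,t,he):
    from scipy.spatial.transform import Rotation as R
    E=np.eye(4);E[:3,:3]=R.from_quat(q).as_matrix();E[:3,3]=t;return E@np.array(he)
def endpt(p,a,b,z,half,sgn):
    """end-edge corners a,b at height z -> centre & angle of axis (half length from the edge; sgn +1: centre at +x side)"""
    A,B=ray(p,a,z),ray(p,b,z);d=B-A;n=np.array([-d[1],d[0],0]);n/=np.linalg.norm(n)
    if n[0]*sgn<0:n=-n
    c=(A+B)/2+half*n;ang=np.arctan2(n[1]*sgn,n[0]*sgn);print("centre",c.round(4),"ang",round(ang,3),"width",round(np.linalg.norm(d),4))
E
python3 - <<'E'
from h import *
p=snapshot("wrist");p["extrinsics"]=ext([.088,.996,.008,-.005],[.468,-.0001,.0786],p["hand_eye"])
endpt(p,(259,101),(359,100),.003,.078,1)
endpt(p,(272,118),(348,118),.008,.065,1)
endpt(p,(281,147),(357,147),.0729,.055,1)
st()
E
```

```text
centre [ 0.4633 -0.0044  0.003 ] ang -0.167 width 0.0701
centre [ 0.4622 -0.0044  0.008 ] ang -0.177 width 0.0529
centre [ 4.673e-01 -1.000e-04  7.290e-02] ang -0.178 width 0.0378
t 24.6167 tcp [ 0.4701 -0.0007  0.0787] obj angle -0.176 toolz [-0.0041  0.0163 -0.9999] f [ 0.4 -1.5 -1. ] gap 0.297
```

{"fn": "jog_arm", "kwargs": {
  "commands": [
    [0,-0.6,-0.36,-3.7,0],
    [0,0,0,0,0],
    [0,0,0,0,0],
    [0,0,0,0,0],
    [0,0,0,0,0],
    [0,0,0,0,0]
  ]
}}

```text
t: 25.12
tcp_pos: [0.4708, -0.0051, 0.0414]
tool_rot: [0.087, 0.996, 0.008, 0.0]
force: [0.2, -0.9, -0.9]
finger_gap: 0.299
```

```bash
python3 -c "
from h import *
snapshot('top');snapshot('top');st()"
```

```text
t 25.2167 tcp [ 0.471  -0.0052  0.0416] obj angle -0.174 toolz [ 0.0026  0.0147 -0.9999] f [-0.3  1.2 -0.6] gap 0.294
```

{"fn": "jog_arm", "kwargs": {
  "commands": [
    [0,-1.0,0.1,-1.8,0],
    [0,0,0,0,0],
    [0,0,0,0,0],
    [0,0,0,0,0],
    [0,0,0,0,0],
    [0,0,0,0,0]
  ]
}}

```text
t: 25.72
tcp_pos: [0.4662, -0.0051, 0.0298]
tool_rot: [0.086, 0.996, 0.006, 0.008]
force: [0.2, -0.6, -1.9]
finger_gap: 0.299
```

```bash
python3 -c "
from h import *
snapshot('top');snapshot('top');st()"
```

```text
t 25.8167 tcp [ 0.4662 -0.0051  0.0297] obj angle -0.173 toolz [ 0.017   0.011  -0.9998] f [-0.1 -0.1 -1.1] gap 0.3
```

{"fn": "jog_arm", "kwargs": {
  "commands": [
    [0,-0.4,0.1,-1.7,0],
    [0,0,0,0,0],
    [0,0,0,0,0],
    [0,0,0,0,0],
    [0,0,0,0,0],
    [0,0,0,0,0]
  ]
}}

```text
t: 26.32
tcp_pos: [0.4646, -0.0047, 0.0143]
tool_rot: [0.086, 0.996, 0.006, 0.01]
force: [0.4, 1.0, -0.7]
finger_gap: 0.298
```

```bash
python3 -c "
from h import *
snapshot('top');snapshot('top');st()"
```

```text
t 26.4167 tcp [ 0.4646 -0.0047  0.0142] obj angle -0.173 toolz [ 0.0214  0.0098 -0.9997] f [ 0.8 -0.1 -0.4] gap 0.294
```

Inside the rim, about 2.5 mm above the plate. One more short step down.

{"fn": "jog_arm", "kwargs": {
  "commands": [
    [0,-0.05,0,-0.3,0],
    [0,0,0,0,0],
    [0,0,0,0,0],
    [0,0,0,0,0],
    [0,0,0,0,0]
  ]
}}

```text
t: 26.83
tcp_pos: [0.4645, -0.0048, 0.0115]
tool_rot: [0.086, 0.996, 0.006, 0.011]
force: [-0.1, 0.0, -0.8]
finger_gap: 0.301
```

```bash
python3 -c "
from h import *
snapshot('top');st()"
```

```text
t 26.8833 tcp [ 0.4645 -0.0048  0.0115] obj angle -0.173 toolz [ 0.0225  0.0095 -0.9997] f [ 0.8 -0.6 -1.3] gap 0.295
```

{"fn": "jog_arm", "kwargs": {
  "commands": [
    [55,0,0,0,0],
    [55,0,0,0,0],
    [55,0,0,0,0],
    [55,0,0,0,0],
    [55,0,0,4,0],
    [55,0,0,0,0],
    [55,0,0,0,0],
    [55,0,0,0,0]
  ]
}}

```text
t: 27.55
tcp_pos: [0.4627, -0.0044, 0.0481]
tool_rot: [0.086, 0.996, 0.007, 0.006]
force: [-0.5, 0.2, 0.1]
finger_gap: 0.551
```

{"fn": "jog_arm", "kwargs": {
  "commands": [
    [100,0,0,4,0],
    [100,0,0,4,0],
    [100,0,0,0,0],
    [100,0,0,0,0],
    [100,0,0,0,0],
    [100,0,0,0,0]
  ]
}}

```text
t: 28.05
tcp_pos: [0.4591, -0.0036, 0.124]
tool_rot: [0.087, 0.996, 0.008, -0.002]
force: [0.0, -0.2, 0.1]
finger_gap: 0.997
```

```bash
python3 -c "
from h import *
st();p=wrist();save(p,'w5')
print([(np.round(r['centre'],4).tolist(),round(r['score'],2)) for n in names[:2] for r in models.pinpoint(p,n)[:2]])"
```

```text
t 28.05 tcp [ 0.4591 -0.0036  0.124 ] obj angle -0.174 toolz [-0.0018  0.016  -0.9999] f [ 0.  -0.2  0.1] gap 0.997
[([0.4626, -0.0061, 0.0107], 0.84), ([0.6309, 0.2554, 0.0158], 0.49)]
```

View pics/w5.png

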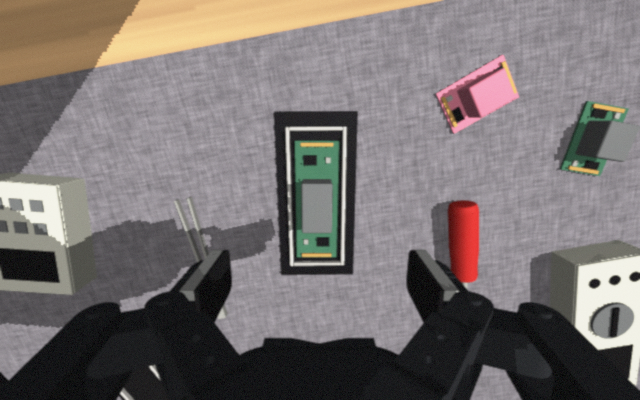

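Board lies within the rim (board 294–341 × 141–258, rim inside about 290–345 × 131–263). On to the long cover.

{"fn": "jog_arm", "kwargs": {
  "commands": [
    [100,2.0,3.2,0.2,0.025],
    [100,2.0,3.2,0.2,0.025],
    [100,2.0,3.2,0.2,0.025],
    [100,2.0,3.2,0.2,0.025],
    [100,2.0,3.2,0.2,0.025],
    [100,2.0,3.2,0.2,0.025],
    [100,2.0,3.0,0.2,0.025],
    [100,2.0,3.0,0.2,0.02]
  ]
}}

```text
t: 28.87
tcp_pos: [0.6153, 0.2533, 0.1324]
tool_rot: [-0.008, 1.0, 0.006, -0.014]
force: [0.8, -0.6, -0.2]
finger_gap: 1.002
```

{"fn": "jog_arm", "kwargs": {
  "commands": [
    [100,0,0,0,0],
    [100,0,0,0,0],
    [100,0,0,0,0],
    [100,0,0,0,0]
  ]
}}

```text
t: 29.2
tcp_pos: [0.6172, 0.2601, 0.1284]
tool_rot: [-0.012, 1.0, 0.007, -0.013]
force: [-0.3, 0.2, -0.4]
finger_gap: 1.001
```

```bash
python3 - <<'E'
from h import *
q=snapshot("wrist");q["extrinsics"]=ext([.087,.996,.008,-.002],[.4591,-.0036,.124],q["hand_eye"])
P=[(275,112),(357,112),(353,273),(281,273)];c=np.array([ray(q,u,.003) for u in P]);print("plate",c.mean(0))
P=[(287,127),(347,127),(345,266),(290,266)];c=np.array([ray(q,u,.008) for u in P]);print("rim",c.mean(0))
P=[(295,141),(341,141),(338,258),(296,258)];c=np.array([ray(q,u,.006) for u in P]);print("board",c.mean(0))
st();p=wrist();save(p,"w6")
print([(np.round(r['centre'],4).tolist(),round(r['score'],2)) for r in models.pinpoint(p,names[2])[:2]])
E
```

```text
plate [ 0.46099073 -0.00419143  0.003     ]
rim [ 0.4620496 -0.003786   0.008    ]
board [ 0.464208   -0.00397307  0.006     ]
t 29.25 tcp [0.6169 0.2598 0.1283] obj angle 0.023 toolz [-0.0276  0.0127 -0.9995] f [ 0.1 -0.7  0.3] gap 1.0
[([0.6265, 0.2501, 0.0168], 0.69)]
```

View pics/w6.png

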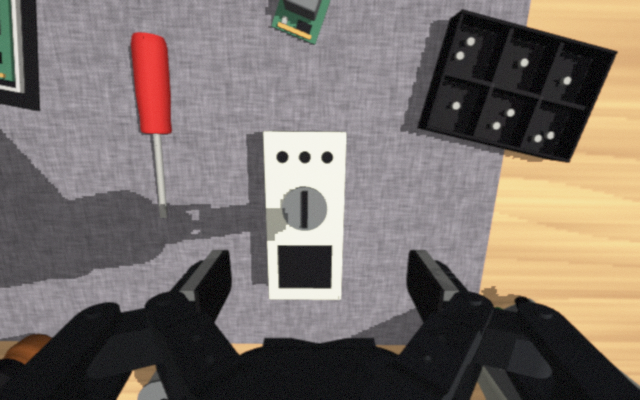

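```bash
python3 - <<'E'
from h import *
st();p=wrist()
c=np.array([ray(p,u,.032) for u in [(264,132),(346,132),(341,299),(269,299)]]);print(c.mean(0))
d=c[3]+c[2]-c[0]-c[1];print(np.arctan2(d[1],d[0]),np.linalg.norm(d)/2,np.linalg.norm(c[0]-c[1]))
E
```

```text
t 29.35 tcp [0.6175 0.2596 0.129 ] obj angle 0.023 toolz [-0.0262  0.0131 -0.9996] f [-0.2 -0.5  0.3] gap 1.002
[0.63160143 0.24930047 0.032     ]
0.010631579086804633 0.1496137009160986 0.06503900841301427
```

{"fn": "jog_arm", "kwargs": {
  "commands": [
    [100,1.4,-1.0,-3.7,-0.007],
    [100,0,0,0,0],
    [100,0,0,0,0],
    [100,0,0,0,0],
    [100,0,0,0,0],
    [100,0,0,0,0]
  ]
}}

```text
t: 29.9
tcp_pos: [0.6314, 0.2465, 0.0912]
tool_rot: [-0.006, 1.0, 0.007, -0.014]
force: [-0.3, 0.1, -0.4]
finger_gap: 0.999
```

{"fn": "jog_arm", "kwargs": {
  "commands": [
    [100,-0.2,0,-3.0,0],
    [100,0,0,0,0],
    [100,0,0,0,0],
    [100,0,0,0,0],
    [100,0,0,0,0],
    [100,0,0,0,0]
  ]
}}

```text
t: 30.4
tcp_pos: [0.6344, 0.249, 0.0738]
tool_rot: [-0.007, 1.0, 0.009, -0.005]
force: [-0.1, 0.1, -0.3]
finger_gap: 1.0
```

```bash
python3 -c "
from h import *
snapshot('top');st()"
```

```text
t 30.45 tcp [0.6348 0.2491 0.0741] obj angle 0.013 toolz [-0.0088  0.0177 -0.9998] f [ 0.   0.4 -0.4] gap 1.004
```

{"fn": "jog_arm", "kwargs": {
  "commands": [
    [100,-0.6,0.05,-3.3,0],
    [100,0,0,0,0],
    [100,0,0,0,0],
    [100,0,0,0,0],
    [100,0,0,0,0],
    [100,0,0,0,0]
  ]
}}

```text
t: 30.95
tcp_pos: [0.6335, 0.2506, 0.0473]
tool_rot: [-0.007, 1.0, 0.01, 0.001]
force: [0.5, -0.5, -1.0]
finger_gap: 1.001
```

{"fn": "jog_arm", "kwargs": {
  "commands": [
    [100,-0.3,0,-3.0,0],
    [100,0,0,0,0],
    [100,0,0,0,0],
    [100,0,0,0,0],
    [100,0,0,0,0],
    [100,0,0,0,0]
  ]
}}

```text
t: 31.45
tcp_pos: [0.636, 0.2515, 0.0245]
tool_rot: [-0.007, 1.0, 0.011, 0.007]
force: [0.9, -0.2, -0.4]
finger_gap: 0.999
```

```bash
python3 -c "
from h import *
snapshot('top');st()"
```

```text
t 31.5 tcp [0.6364 0.2516 0.0248] obj angle 0.013 toolz [ 0.0145  0.0225 -0.9996] f [-0.1 -0.1  0.9] gap 1.003
```

{"fn": "jog_arm", "kwargs": {
  "commands": [
    [100,-0.7,-0.15,-2.1,0],
    [100,0,0,0,0],
    [100,0,0,0,0],
    [100,0,0,0,0],
    [100,0,0,0,0],
    [100,0,0,0,0]
  ]
}}

```text
t: 32.0
tcp_pos: [0.6338, 0.251, 0.0094]
tool_rot: [-0.007, 1.0, 0.012, 0.012]
force: [0.1, 0.3, 1.0]
finger_gap: 1.002
```

```bash
python3 -c "
from h import *
snapshot('top');st()"
```

```text
t 32.05 tcp [0.6341 0.251  0.0096] obj angle 0.014 toolz [ 0.0249  0.0247 -0.9994] f [-0.3 -0.7  0. ] gap 0.999
```

{"fn": "jog_arm", "kwargs": {
  "commands": [
    [100,-0.3,0,-0.6,0],
    [100,0,0,0,0],
    [100,0,0,0,0],
    [0,0,0,0,0],
    [0,0,0,0,0],
    [0,0,0,0,0],
    [0,0,0,0,0],
    [0,0,0,0,0]
  ],
  "squeeze": 30
}}

```text
t: 32.72
tcp_pos: [0.6316, 0.2512, 0.0043]
tool_rot: [-0.007, 1.0, 0.012, 0.013]
force: [0.4, 0.6, 0.8]
finger_gap: 0.765
```

{"fn": "jog_arm", "kwargs": {
  "commands": [
    [0,0,0,3.9,0],
    [0,0,0,0,0],
    [0,0,0,0,0],
    [0,0,0,0,0],
    [0,0,0,0,0],
    [0,0,0,0,0]
  ]
}}

```text
t: 33.22
tcp_pos: [0.629, 0.2507, 0.0389]
tool_rot: [-0.007, 1.0, 0.012, 0.009]
force: [-0.3, 0.5, -1.3]
finger_gap: 0.769
```

```bash
python3 -c "
from h import *
snapshot('top');st();p=wrist();save(p,'w7')"
```

```text
t 33.2667 tcp [0.6288 0.2506 0.0388] obj angle 0.014 toolz [ 0.0175  0.0231 -0.9996] f [-0.   0.3 -1.3] gap 0.768
```

View pics/w7.png

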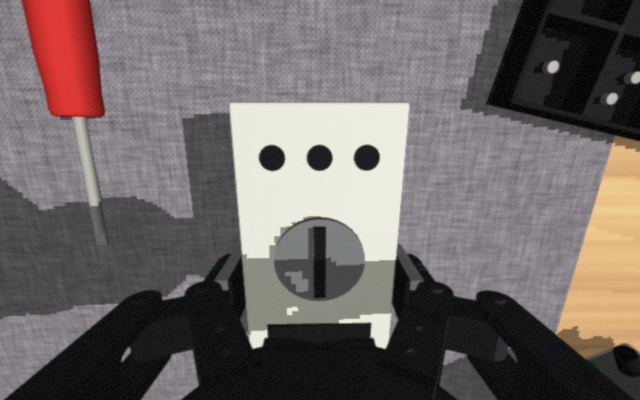

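{"fn": "jog_arm", "kwargs": {
  "commands": [
    [0,0,0,3,0],
    [0,-1,-1.5,1,-0.02],
    [0,-2.0,-3.2,0.2,-0.025],
    [0,-2.0,-3.2,0.2,-0.025],
    [0,-2.0,-3.2,0.2,-0.025],
    [0,-2.0,-3.2,0,-0.025],
    [0,-2.0,-3.2,0,-0.025],
    [0,-2.0,-3.2,0,-0.025]
  ]
}}

```text
t: 33.98
tcp_pos: [0.499, 0.0441, 0.0852]
tool_rot: [0.076, 0.997, 0.012, 0.016]
force: [0.7, -0.3, -1.3]
finger_gap: 0.769
```

{"fn": "jog_arm", "kwargs": {
  "commands": [
    [0,-1.5,-2.2,0,-0.01],
    [0,-0.8,-1.2,0,0],
    [0,0,0,0,0],
    [0,0,0,0,0],
    [0,0,0,0,0],
    [0,0,0,0,0]
  ]
}}

```text
t: 34.48
tcp_pos: [0.4707, 0.0042, 0.0856]
tool_rot: [0.086, 0.996, 0.011, 0.014]
force: [-0.8, 0.1, -1.6]
finger_gap: 0.765
```

```bash
python3 -c "
from h import *
st();snapshot('top');snapshot('top');st()"
```

```text
t 34.4833 tcp [0.4707 0.0042 0.0856] obj angle -0.172 toolz [ 0.0292  0.0204 -0.9994] f [-0.8  0.1 -1.6] gap 0.765
t 34.5833 tcp [0.4708 0.0044 0.0856] obj angle -0.171 toolz [ 0.0294  0.0203 -0.9994] f [-0.5  0.1 -1.1] gap 0.766
```

{"fn": "jog_arm", "kwargs": {
  "commands": [
    [0,-1.1,-0.8,-3.5,0],
    [0,0,0,0,0],
    [0,0,0,0,0],
    [0,0,0,0,0],
    [0,0,0,0,0],
    [0,0,0,0,0]
  ]
}}

```text
t: 35.08
tcp_pos: [0.4649, -0.0008, 0.051]
tool_rot: [0.082, 0.996, 0.011, 0.017]
force: [-0.7, -0.3, -1.8]
finger_gap: 0.771
```

```bash
python3 -c "
from h import *
snapshot('top');st();p=wrist();save(p,'w8')"
```

```text
t 35.1333 tcp [ 0.4653 -0.0009  0.0513] obj angle -0.165 toolz [ 0.0359  0.0193 -0.9992] f [-0.9  0.5 -0.2] gap 0.768
```

View pics/w8.png

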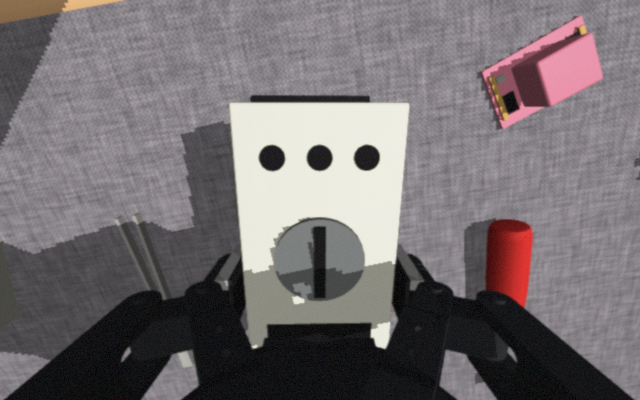

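```bash
python3 - <<'E'
from h import *
p=wrist()
endpt(p,(251,96.5),(369,96.5),.003,.078,1)
endpt(p,(230,103),(409,103),.079,.075,1)
st()
E
```

```text
centre [ 0.4623 -0.0046  0.003 ] ang -0.165 width 0.0708
centre [ 0.4643 -0.0013  0.079 ] ang -0.165 width 0.0647
t 35.2333 tcp [ 0.4648 -0.001   0.051 ] obj angle -0.165 toolz [ 0.035   0.0195 -0.9992] f [ 0.1 -0.2 -1.3] gap 0.772
```

{"fn": "jog_arm", "kwargs": {
  "commands": [
    [0,-0.5,-0.35,-2.2,0],
    [0,0,0,0,0],
    [0,0,0,0,0],
    [0,0,0,0,0],
    [0,0,0,0,0],
    [0,0,0,0,0]
  ]
}}

```text
t: 35.73
tcp_pos: [0.4633, -0.005, 0.0333]
tool_rot: [0.082, 0.996, 0.01, 0.021]
force: [-0.5, -0.2, -1.3]
finger_gap: 0.772
```

```bash
python3 -c "
from h import *
snapshot('top');st()"
```

```text
t 35.7833 tcp [ 0.4635 -0.005   0.0334] obj angle -0.165 toolz [ 0.0448  0.017  -0.9989] f [ 0.3  0.7 -1.6] gap 0.763
```

{"fn": "jog_arm", "kwargs": {
  "commands": [
    [0,-0.35,0.08,-1.8,0],
    [0,0,0,0,0],
    [0,0,0,0,0],
    [0,0,0,0,0],
    [0,0,0,0,0],
    [0,0,0,0,0]
  ]
}}

```text
t: 36.28
tcp_pos: [0.4626, -0.0046, 0.0181]
tool_rot: [0.082, 0.996, 0.01, 0.025]
force: [-0.3, -0.3, -1.4]
finger_gap: 0.766
```

```bash
python3 -c "
from h import *
snapshot('top');st()"
```

```text
t 36.3333 tcp [ 0.4628 -0.0047  0.0181] obj angle -0.164 toolz [ 0.0512  0.0153 -0.9986] f [-0.1 -0.6 -2. ] gap 0.769
```

{"fn": "jog_arm", "kwargs": {
  "commands": [
    [0,-0.2,0.05,-0.8,0],
    [0,0,0,0,0],
    [0,0,0,0,0],
    [0,0,0,0,0],
    [0,0,0,0,0],
    [0,0,0,0,0]
  ]
}}

```text
t: 36.83
tcp_pos: [0.461, -0.0042, 0.0098]
tool_rot: [0.082, 0.996, 0.01, 0.025]
force: [-0.0, 0.4, -0.8]
finger_gap: 0.76
```

```bash
python3 -c "
from h import *
snapshot('top');st()"
```

```text
t 36.8833 tcp [ 0.461  -0.0042  0.0099] obj angle -0.164 toolz [ 0.0522  0.015  -0.9985] f [ 0.4  0.1 -1.7] gap 0.769
```

{"fn": "jog_arm", "kwargs": {
  "commands": [
    [0,0.05,0,-0.2,0],
    [0,0,0,0,0],
    [0,0,0,0,0],
    [0,0,0,0,0]
  ]
}}

```text
t: 37.22
tcp_pos: [0.4616, -0.0042, 0.0082]
tool_rot: [0.082, 0.996, 0.01, 0.025]
force: [-0.1, -0.2, 1.4]
finger_gap: 0.769
```

```bash
python3 -c "
from h import *
snapshot('top');st()"
```

```text
t 37.2667 tcp [ 0.4616 -0.0042  0.0082] obj angle -0.164 toolz [ 0.0523  0.015  -0.9985] f [-0.5  0.   1.3] gap 0.767
```

Contact felt (force z from −1.5 to +1.4). Releasing and lifting off.

{"fn": "jog_arm", "kwargs": {
  "commands": [
    [100,0,0,0,0],
    [100,0,0,0,0],
    [100,0,0,0,0],
    [100,0,0,0,0],
    [100,0,0,3,0],
    [100,0,0,3,0],
    [100,0,0,3,0],
    [100,0,0,3,0]
  ]
}}

```text
t: 37.93
tcp_pos: [0.4564, -0.0032, 0.1242]
tool_rot: [0.083, 0.996, 0.011, 0.016]
force: [0.8, 0.5, -0.2]
finger_gap: 0.999
```

{"fn": "jog_arm", "kwargs": {
  "commands": [
    [100,0,0,1,0],
    [100,0,0,0,0],
    [100,0,0,0,0],
    [100,0,0,0,0]
  ]
}}

```text
t: 38.27
tcp_pos: [0.4593, -0.0038, 0.14]
tool_rot: [0.083, 0.996, 0.01, 0.022]
force: [0.4, 0.7, 0.3]
finger_gap: 1.0
```

```bash
python3 - <<'E'
from h import *
st();p=wrist();save(p,'w9')
print([(np.round(r['centre'],4).tolist(),round(r['score'],2)) for n in (names[0],names[2]) for r in models.pinpoint(p,n)[:2]])
E
```

```text
t 38.2667 tcp [ 0.4593 -0.0038  0.14  ] obj angle -0.165 toolz [ 0.0459  0.0165 -0.9988] f [0.4 0.7 0.3] gap 1.0
[([0.459, 0.0, 0.0206], 0.56)]
```

View pics/w9.png

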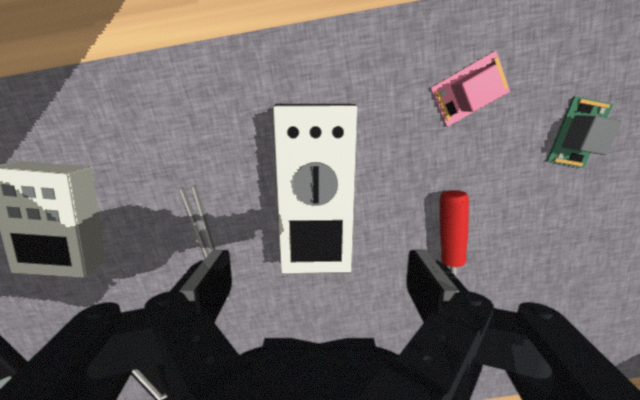

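Long cover sits on its plate (top face 275–356 × 105–271). Now over the green short board; I'll verify the cover numerically in the same step.

{"fn": "jog_arm", "kwargs": {
  "commands": [
    [100,-0.1,3.0,-0.2,-0.025],
    [100,-0.1,3.0,-0.2,-0.025],
    [100,-0.1,3.0,-0.2,-0.025],
    [100,-0.1,3.0,-0.2,-0.025],
    [100,-0.1,3.0,-0.2,-0.025],
    [100,-0.1,3.0,-0.2,-0.025],
    [100,-0.1,3.0,-0.2,-0.025],
    [100,-0.1,2.5,-0.2,0]
  ]
}}

```text
t: 39.08
tcp_pos: [0.4482, 0.2343, 0.1138]
tool_rot: [0.181, 0.983, 0.006, 0.015]
force: [0.3, -0.3, -0.3]
finger_gap: 1.003
```

{"fn": "jog_arm", "kwargs": {
  "commands": [
    [100,0,0,0,0],
    [100,0,0,0,0],
    [100,0,0,0,0],
    [100,0,0,0,0]
  ]
}}

```text
t: 39.42
tcp_pos: [0.4452, 0.238, 0.1094]
tool_rot: [0.177, 0.984, 0.004, 0.011]
force: [0.1, -0.2, 0.8]
finger_gap: 0.999
```

```bash
cat >> h.py <<'E'
def four(p,P,z):
    c=np.array([ray(p,u,z) for u in P]);d=c[3]+c[2]-c[0]-c[1];a=np.arctan2(d[1],d[0]);a=(a+np.pi/2)%np.pi-np.pi/2
    print("centre",c.mean(0).round(4),"ang",round(a,3),"L",round(np.linalg.norm(d)/2,4),"W",round(np.linalg.norm(c[0]-c[1]),4),round(np.linalg.norm(c[2]-c[3]),4))
E
python3 - <<'E'
from h import *
q=snapshot("wrist");q["extrinsics"]=ext([.083,.996,.010,.022],[.4593,-.0038,.14],q["hand_eye"])
four(q,[(275,105),(356,105),(350,271),(281,271)],.035)
st();p=wrist();save(p,"w10")
print([(np.round(r['centre'],4).tolist(),round(r['score'],2),proj(p,r['centre']).round()) for r in models.pinpoint(p,names[4])[:3]])
t=snapshot("top");print(seg(t,"white",proj(t,[.462,-.004,.035]),45,.035))
E
```

```text
centre [ 0.4593 -0.0043  0.035 ] ang -0.17 L 0.149 W 0.0636 0.0651
t 39.4667 tcp [0.4452 0.2377 0.1094] obj angle -0.357 toolz [ 0.0241  0.0047 -0.9997] f [-0.1 -0.7 -0.4] gap 0.998
[([0.4486, 0.2448, 0.0148], 0.93, array([327., 202.])), ([0.3852, 0.3372, 0.0099], 0.9, array([412.,  85.])), ([0.395, 0.1445, 0.015], 0.85, array([189., 185.]))]
(array([0.3931, 0.0137, 0.035 ]), np.float64(0.917), [np.float64(0.035), np.float64(0.072)])
```

View pics/w10.png

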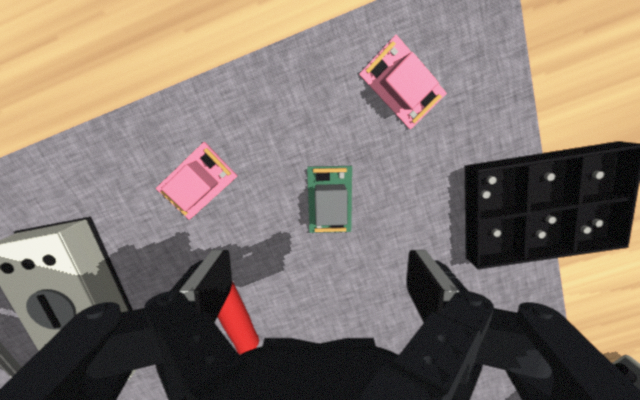

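Short green board at (329,199), corners 307–352 × 166–233, axis-aligned with the jaws; pinks at (402,82) and (196,181) left alone.

```bash
python3 - <<'E'
from h import *
st();p=snapshot("wrist");s=manip.sense()
q=dict(p);q["extrinsics"]=ext(s["tool_rot"],[.4452,.2377,.1094],p["hand_eye"])
four(q,[(307,166),(352,166),(351,233),(308,233)],.003);st()
E
```

```text
t 39.6167 tcp [0.4459 0.2378 0.1101] obj angle -0.357 toolz [ 0.0258  0.0053 -0.9997] f [0.1 0.4 0.2] gap 1.002
centre [0.4518 0.2466 0.003 ] ang -0.347 L 0.0613 W 0.038 0.039
t 39.6667 tcp [0.446  0.2379 0.1102] obj angle -0.357 toolz [ 0.026   0.0054 -0.9996] f [-0.3 -0.2 -0. ] gap 1.002
```

{"fn": "jog_arm", "kwargs": {
  "commands": [
    [100,0.3,0.8,-3.8,0.007],
    [100,0,0,0,0],
    [100,0,0,0,0],
    [100,0,0,0,0],
    [100,0,0,0,0],
    [100,0,0,0,0]
  ]
}}

```text
t: 40.17
tcp_pos: [0.4504, 0.2436, 0.0729]
tool_rot: [0.176, 0.984, 0.005, 0.012]
force: [-0.2, 0.1, 0.1]
finger_gap: 1.001
```

{"fn": "jog_arm", "kwargs": {
  "commands": [
    [100,-0.2,-0.1,-3.0,0],
    [100,0,0,0,0],
    [100,0,0,0,0],
    [100,0,0,0,0],
    [100,0,0,0,0],
    [100,0,0,0,0]
  ]
}}

```text
t: 40.67
tcp_pos: [0.4541, 0.2439, 0.0538]
tool_rot: [0.176, 0.984, 0.009, 0.021]
force: [-0.1, 0.7, 0.3]
finger_gap: 0.999
```

```bash
python3 -c "
from h import *
snapshot('top');st()"
```

```text
t 40.7167 tcp [0.4544 0.244  0.0539] obj angle -0.354 toolz [ 0.0457  0.0105 -0.9989] f [-0.8  1.   0.1] gap 0.999
```

{"fn": "jog_arm", "kwargs": {
  "commands": [
    [100,-0.5,0.25,-3.2,0],
    [100,0,0,0,0],
    [100,0,0,0,0],
    [100,0,0,0,0],
    [100,0,0,0,0],
    [100,0,0,0,0]
  ]
}}

```text
t: 41.22
tcp_pos: [0.453, 0.2476, 0.0265]
tool_rot: [0.176, 0.984, 0.011, 0.026]
force: [0.2, -0.6, 0.4]
finger_gap: 1.0
```

```bash
python3 -c "
from h import *
snapshot('top');st()"
```

```text
t 41.2667 tcp [0.4533 0.2477 0.0266] obj angle -0.353 toolz [ 0.055   0.0132 -0.9984] f [ 1.  -0.4  0.1] gap 1.001
```

{"fn": "jog_arm", "kwargs": {
  "commands": [
    [55,-0.4,-0.15,-1.9,0],
    [55,0,0,0,0],
    [55,0,0,0,0],
    [55,0,0,0,0],
    [55,0,0,0,0],
    [55,0,0,0,0]
  ]
}}

```text
t: 41.77
tcp_pos: [0.4534, 0.2471, 0.013]
tool_rot: [0.176, 0.984, 0.014, 0.031]
force: [-0.4, -0.2, 0.1]
finger_gap: 0.548
```

```bash
python3 -c "
from h import *
snapshot('top');st()"
```

```text
t 41.8167 tcp [0.4536 0.2472 0.013 ] obj angle -0.353 toolz [ 0.0658  0.0163 -0.9977] f [-0.  -0.5 -0.4] gap 0.554
```

{"fn": "jog_arm", "kwargs": {
  "commands": [
    [55,-0.3,-0.05,-0.5,0],
    [55,0,0,0,0],
    [55,0,0,0,0],
    [0,0,0,0,0],
    [0,0,0,0,0],
    [0,0,0,0,0],
    [0,0,0,0,0],
    [0,0,0,0,0]
  ],
  "squeeze": 30
}}

```text
t: 42.48
tcp_pos: [0.4507, 0.2468, 0.0085]
tool_rot: [0.176, 0.984, 0.014, 0.032]
force: [-0.7, 1.0, 0.4]
finger_gap: 0.299
```

{"fn": "jog_arm", "kwargs": {
  "commands": [
    [0,0,0,4,0],
    [0,0,0,4,0],
    [0,0,0,0,0],
    [0,0,0,0,0],
    [0,0,0,0,0],
    [0,0,0,0,0]
  ]
}}

```text
t: 42.98
tcp_pos: [0.4463, 0.2455, 0.0825]
tool_rot: [0.176, 0.984, 0.01, 0.023]
force: [-0.9, 1.0, -1.2]
finger_gap: 0.297
```

```bash
python3 -c "
from h import *
snapshot('top');st()"
```

```text
t 43.0333 tcp [0.4462 0.2454 0.0823] obj angle -0.354 toolz [ 0.0492  0.0116 -0.9987] f [ 0.1 -0.1 -0.4] gap 0.296
```

{"fn": "jog_arm", "kwargs": {
  "commands": [
    [0,1.4,-3.3,0.1,0.047],
    [0,1.4,-3.3,0.1,0.047],
    [0,1.4,-3.3,0.1,0.047],
    [0,1.4,-3.3,0.1,0.047],
    [0,1.4,-3.3,0.1,0.047],
    [0,1.4,-3.3,0.1,0.047],
    [0,1.4,-3.3,0.1,0.047],
    [0,1.4,-3.3,0.1,0.047]
  ]
}}

```text
t: 43.7
tcp_pos: [0.5513, -0.0223, 0.0822]
tool_rot: [-0.027, 0.999, 0.014, 0.011]
force: [0.7, 0.2, -0.2]
finger_gap: 0.301
```

{"fn": "jog_arm", "kwargs": {
  "commands": [
    [0,1.4,-3.3,0.1,0.047],
    [0,1.4,-3.3,0.1,0.047],
    [0,1.4,-3.3,0.1,0.047],
    [0,1.4,-3.3,0.1,0.047],
    [0,1.4,-3.3,0.1,0.03],
    [0,0,0,0,0],
    [0,0,0,0,0],
    [0,0,0,0,0]
  ]
}}

```text
t: 44.37
tcp_pos: [0.6217, -0.2058, 0.0768]
tool_rot: [-0.136, 0.991, 0.016, 0.006]
force: [0.0, 0.4, -1.3]
finger_gap: 0.297
```

```bash
python3 -c "
from h import *
st();snapshot('top');snapshot('top');st()"
```

```text
t 44.3667 tcp [ 0.6217 -0.2058  0.0768] obj angle 0.273 toolz [ 0.0065  0.0338 -0.9994] f [ 0.   0.4 -1.3] gap 0.297
t 44.4667 tcp [ 0.6207 -0.2039  0.0768] obj angle 0.275 toolz [ 0.0045  0.0352 -0.9994] f [ 0.4  0.9 -1.6] gap 0.295
```

{"fn": "jog_arm", "kwargs": {
  "commands": [
    [0,2.6,-2.0,0,0.024],
    [0,0,0,0,0],
    [0,0,0,0,0],
    [0,0,0,0,0],
    [0,0,0,0,0],
    [0,0,0,0,0]
  ]
}}

```text
t: 44.97
tcp_pos: [0.6422, -0.214, 0.0742]
tool_rot: [-0.153, 0.988, 0.021, -0.0]
force: [0.7, 0.5, -0.2]
finger_gap: 0.301
```

```bash
python3 -c "
from h import *
import pickle
snapshot('top');snapshot('top');st();p=wrist();save(p,'w11');pickle.dump(p,open('w11.pkl','wb'))
print([(np.round(r['centre'],4).tolist(),round(r['score'],2)) for r in models.pinpoint(p,'base_short')[:2]])"
```

```text
t 45.0667 tcp [ 0.6422 -0.2141  0.0742] obj angle 0.307 toolz [-0.0074  0.0421 -0.9991] f [ 0.   1.  -0.5] gap 0.295
[]
```

View pics/w11.png

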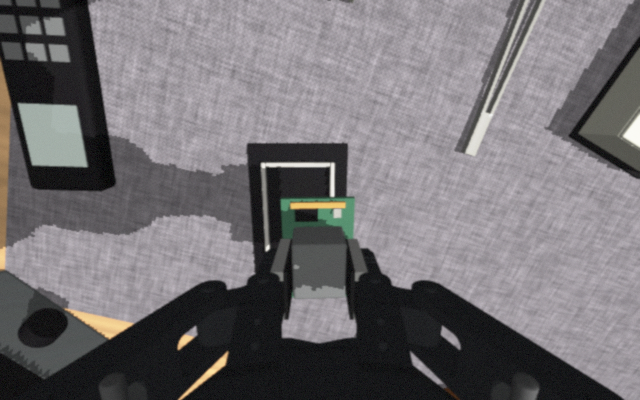

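```bash
python3 - <<'E'
from h import *
import pickle
p=pickle.load(open('w11.pkl','rb'))
endpt(p,(248,144),(347.5,144),.003,.053,1)
endpt(p,(262,163.5),(335,163),.008,.040,1)
endpt(p,(281,198),(354,198),.0687,.030,1)
st()
E
```

```text
centre [ 0.6475 -0.2249  0.003 ] ang 0.302 width 0.0704
centre [ 0.6473 -0.2245  0.008 ] ang 0.306 width 0.0514
centre [ 0.6428 -0.2148  0.0687] ang 0.294 width 0.0379
t 45.1667 tcp [ 0.6424 -0.2147  0.0743] obj angle 0.306 toolz [-0.0069  0.0417 -0.9991] f [ 0.3  0.  -0.6] gap 0.3
```

{"fn": "jog_arm", "kwargs": {
  "commands": [
    [0,0.2,-1.0,-3.5,0],
    [0,0,0,0,0],
    [0,0,0,0,0],
    [0,0,0,0,0],
    [0,0,0,0,0],
    [0,0,0,0,0]
  ]
}}

```text
t: 45.67
tcp_pos: [0.645, -0.2246, 0.0398]
tool_rot: [-0.152, 0.988, 0.021, 0.0]
force: [0.0, -0.8, -1.2]
finger_gap: 0.3
```

```bash
python3 -c "
from h import *
snapshot('top');snapshot('top');st()"
```

```text
t 45.7667 tcp [ 0.6455 -0.2248  0.0402] obj angle 0.306 toolz [-0.0051  0.0412 -0.9991] f [-0.1  0.2 -1.1] gap 0.296
```

{"fn": "jog_arm", "kwargs": {
  "commands": [
    [0,-0.1,0.05,-2.0,0],
    [0,0,0,0,0],
    [0,0,0,0,0],
    [0,0,0,0,0],
    [0,0,0,0,0],
    [0,0,0,0,0]
  ]
}}

```text
t: 46.27
tcp_pos: [0.648, -0.2254, 0.0278]
tool_rot: [-0.153, 0.988, 0.017, 0.005]
force: [-0.3, -1.1, -0.0]
finger_gap: 0.296
```

```bash
python3 -c "
from h import *
snapshot('top');snapshot('top');st()"
```

```text
t 46.3667 tcp [ 0.6481 -0.2256  0.0277] obj angle 0.307 toolz [ 0.005   0.0356 -0.9994] f [ 0.4  0.4 -1.2] gap 0.298
```

{"fn": "jog_arm", "kwargs": {
  "commands": [
    [0,-0.3,0.12,-1.6,0],
    [0,0,0,0,0],
    [0,0,0,0,0],
    [0,0,0,0,0],
    [0,0,0,0,0],
    [0,0,0,0,0]
  ]
}}

```text
t: 46.87
tcp_pos: [0.6476, -0.2257, 0.0149]
tool_rot: [-0.153, 0.988, 0.015, 0.008]
force: [-0.5, 0.1, 0.1]
finger_gap: 0.3
```

```bash
python3 -c "
from h import *
snapshot('top');st()"
```

```text
t 46.9167 tcp [ 0.6478 -0.2258  0.015 ] obj angle 0.307 toolz [ 0.0107  0.0327 -0.9994] f [ 0.3  0.4 -1.3] gap 0.294
```

{"fn": "jog_arm", "kwargs": {
  "commands": [
    [0,-0.15,0.12,-0.35,0],
    [0,0,0,0,0],
    [0,0,0,0,0],
    [0,0,0,0,0],
    [0,0,0,0,0]
  ]
}}

```text
t: 47.33
tcp_pos: [0.6466, -0.2247, 0.0121]
tool_rot: [-0.153, 0.988, 0.015, 0.008]
force: [-0.5, -0.8, -0.8]
finger_gap: 0.301
```

```bash
python3 -c "
from h import *
snapshot('top');st()"
```

```text
t 47.3833 tcp [ 0.6466 -0.2247  0.012 ] obj angle 0.308 toolz [ 0.0118  0.0321 -0.9994] f [-0.2  0.6  0.5] gap 0.296
```

Within about a millimetre or touching. Releasing, then rising and checking.

{"fn": "jog_arm", "kwargs": {
  "commands": [
    [55,0,0,0,0],
    [55,0,0,0,0],
    [55,0,0,0,0],
    [55,0,0,0,0],
    [55,0,0,4,0],
    [55,0,0,0,0],
    [55,0,0,0,0],
    [55,0,0,0,0]
  ]
}}

```text
t: 48.05
tcp_pos: [0.6458, -0.2243, 0.0498]
tool_rot: [-0.153, 0.988, 0.017, 0.006]
force: [-0.1, -0.0, 0.2]
finger_gap: 0.548
```

{"fn": "jog_arm", "kwargs": {
  "commands": [
    [100,0,0,4,0],
    [100,0,0,4,0],
    [100,0,0,0,0],
    [100,0,0,0,0],
    [100,0,0,0,0],
    [100,0,0,0,0]
  ]
}}

```text
t: 48.55
tcp_pos: [0.6434, -0.223, 0.1275]
tool_rot: [-0.153, 0.988, 0.019, 0.003]
force: [0.0, 0.3, 0.1]
finger_gap: 1.002
```

```bash
python3 - <<'E'
from h import *
snapshot('top');st();p=wrist();save(p,'w12')
print([(np.round(r['centre'],4).tolist(),round(r['score'],2)) for n in names[3:5] for r in models.pinpoint(p,n)[:2]])
hsv=cv2.cvtColor(p["image"],cv2.COLOR_RGB2HSV);u=proj(p,[.6475,-.2245,.006]);print(u)
m=cv2.inRange(hsv,(45,90,40),(90,255,255));w=np.zeros_like(m);cv2.circle(w,(int(u[0]),int(u[1])),60,255,-1);m&=w
r=cv2.minAreaRect(cv2.findNonZero(m));print(r);b=cv2.boxPoints(r);c=np.array([ray(p,x,.006) for x in b]);print(c.mean(0))
E
```

```text
t 48.6 tcp [ 0.6434 -0.223   0.1273] obj angle 0.307 toolz [ 1.000e-04  3.880e-02 -9.992e-01] f [-0.2 -0.3 -1.2] gap 1.001
[([0.6459, -0.226, 0.0156], 0.96)]
[311.02300592 197.94069578]
((311.0572814941406, 195.96377563476562), (63.261966705322266, 43.267372131347656), 88.66777801513672)
[ 0.6465796  -0.22467996  0.006     ]
```

View pics/w12.png

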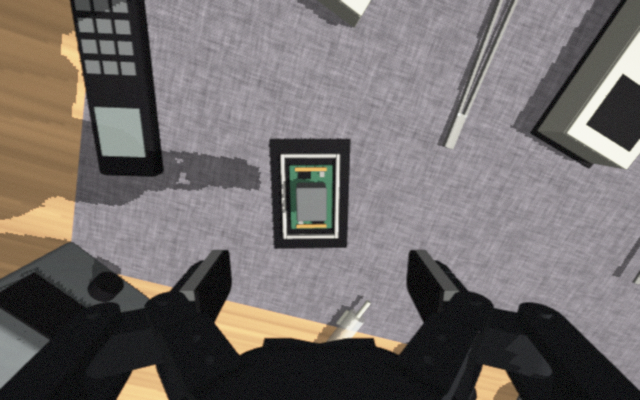

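Short board seated inside the rim (green centre (311,196), rim 282–341). Now the short cover.

{"fn": "jog_arm", "kwargs": {
  "commands": [
    [100,-2.3,-0.3,0.1,-0.07],
    [100,-2.3,-0.3,0.1,-0.07],
    [100,-2.3,-0.3,0.1,-0.07],
    [100,-2.3,-0.3,0.1,-0.07],
    [100,-2.3,-0.3,0.1,-0.07],
    [100,-2.3,-0.3,0.1,-0.07],
    [100,-2.3,-0.3,0.1,-0.07],
    [100,-2.3,-0.3,0.1,-0.06]
  ]
}}

```text
t: 49.42
tcp_pos: [0.4552, -0.2452, 0.1295]
tool_rot: [0.131, 0.991, 0.019, 0.007]
force: [-0.4, -0.1, -0.5]
finger_gap: 1.001
```

{"fn": "jog_arm", "kwargs": {
  "commands": [
    [100,0,0,0,0],
    [100,0,0,0,0],
    [100,0,0,0,0],
    [100,0,0,0,0]
  ]
}}

```text
t: 49.75
tcp_pos: [0.4504, -0.2442, 0.1282]
tool_rot: [0.134, 0.991, 0.02, 0.004]
force: [-0.3, 0.2, 0.0]
finger_gap: 1.0
```

```bash
cat >> h.py <<'E'
def white(p,w,z,r=110):
    hsv=cv2.cvtColor(p["image"],cv2.COLOR_RGB2HSV);u=proj(p,w)
    m=((hsv[...,2]>190)&(hsv[...,1]<40)).astype(np.uint8);k=np.zeros_like(m);cv2.circle(k,(int(u[0]),int(u[1])),r,1,-1)
    m=cv2.morphologyEx(m*k,cv2.MORPH_CLOSE,np.ones((5,5)))
    c=max(cv2.findContours(m,0,2)[0],key=cv2.contourArea);h=cv2.convexHull(c)
    b=cv2.approxPolyDP(h,9,True)[:,0].astype(float);print("uv",u.round(),"poly",b.round().tolist())
    return b
E
python3 - <<'E'
from h import *
snapshot('top');st();p=wrist();save(p,'w13')
print([(np.round(r['centre'],4).tolist(),round(r['score'],2)) for r in models.pinpoint(p,names[5])[:2]])
b=white(p,[.446,-.25,.032],.032)
if len(b)==4:
    c=np.array([ray(p,u,.032) for u in b]);print(c.round(4).tolist(),c.mean(0))
    print(np.linalg.norm(np.roll(c,-1,0)-c,axis=1),[np.arctan2(*(d[[1,0]])) for d in np.roll(c,-1,0)-c])
E
```

```text
t 49.8 tcp [ 0.4506 -0.2442  0.1282] obj angle -0.268 toolz [ 0.0138  0.0392 -0.9991] f [-0.3  0.9  0.8] gap 1.0
[([0.4503, -0.2462, 0.0157], 0.7)]
uv [306. 200.] poly [[343.0, 139.0], [342.0, 251.0], [281.0, 254.0], [267.0, 234.0], [261.0, 141.0]]
```

```bash
python3 - <<'E'
from h import *
snapshot('top');st();p=wrist()
four(p,[(261,141),(343,139),(342,251),(268,254)],.032)
E
```

```text
t 49.95 tcp [ 0.4504 -0.244   0.1282] obj angle -0.268 toolz [ 0.0135  0.0393 -0.9991] f [0.1 0.  0.9] gap 1.0
centre [ 0.4449 -0.2516  0.032 ] ang -0.257 L 0.0974 W 0.0647 0.0652
```

{"fn": "jog_arm", "kwargs": {
  "commands": [
    [100,-0.7,-0.55,-3.8,0.009],
    [100,0,0,0,0],
    [100,0,0,0,0],
    [100,0,0,0,0],
    [100,0,0,0,0],
    [100,0,0,0,0]
  ]
}}

```text
t: 50.5
tcp_pos: [0.4467, -0.2499, 0.091]
tool_rot: [0.128, 0.992, 0.02, 0.005]
force: [0.4, -0.5, -0.8]
finger_gap: 1.0
```

{"fn": "jog_arm", "kwargs": {
  "commands": [
    [100,-0.3,0.1,-3.2,0],
    [100,0,0,0,0],
    [100,0,0,0,0],
    [100,0,0,0,0],
    [100,0,0,0,0],
    [100,0,0,0,0]
  ]
}}

```text
t: 51.0
tcp_pos: [0.4487, -0.2522, 0.0679]
tool_rot: [0.127, 0.992, 0.015, 0.012]
force: [-0.3, 0.6, 0.6]
finger_gap: 1.0
```

```bash
python3 -c "
from h import *
snapshot('top');st()"
```

```text
t 51.05 tcp [ 0.449  -0.2524  0.068 ] obj angle -0.255 toolz [ 0.0291  0.0257 -0.9992] f [ 0.5 -0.3  0.4] gap 1.0
```

{"fn": "jog_arm", "kwargs": {
  "commands": [
    [100,-0.7,0.3,-3.3,-0.003],
    [100,0,0,0,0],
    [100,0,0,0,0],
    [100,0,0,0,0],
    [100,0,0,0,0],
    [100,0,0,0,0]
  ]
}}

```text
t: 51.55
tcp_pos: [0.4457, -0.2525, 0.0404]
tool_rot: [0.129, 0.991, 0.011, 0.017]
force: [-0.8, 0.6, 0.3]
finger_gap: 0.997
```

{"fn": "jog_arm", "kwargs": {
  "commands": [
    [100,-0.2,0.1,-2.4,0],
    [100,0,0,0,0],
    [100,0,0,0,0],
    [100,0,0,0,0],
    [100,0,0,0,0],
    [100,0,0,0,0]
  ]
}}

```text
t: 52.05
tcp_pos: [0.4478, -0.2548, 0.0228]
tool_rot: [0.128, 0.991, 0.008, 0.023]
force: [0.1, -0.5, 0.0]
finger_gap: 0.998
```

```bash
python3 -c "
from h import *
snapshot('top');st()"
```

```text
t 52.1 tcp [ 0.4479 -0.2549  0.0229] obj angle -0.257 toolz [ 0.0475  0.0088 -0.9988] f [-0.   0.1  0.2] gap 1.001
```

{"fn": "jog_arm", "kwargs": {
  "commands": [
    [100,-0.5,0.5,-2.0,0],
    [100,0,0,0,0],
    [100,0,0,0,0],
    [100,0,0,0,0],
    [100,0,0,0,0],
    [100,0,0,0,0]
  ]
}}

```text
t: 52.6
tcp_pos: [0.4455, -0.2521, 0.0062]
tool_rot: [0.128, 0.991, 0.005, 0.026]
force: [0.3, 0.4, -1.1]
finger_gap: 0.998
```

```bash
python3 -c "
from h import *
snapshot('top');st()"
```

```text
t 52.65 tcp [ 0.4456 -0.2523  0.0063] obj angle -0.257 toolz [ 0.0533  0.0034 -0.9986] f [-0.1  0.   0.6] gap 1.0
```

{"fn": "jog_arm", "kwargs": {
  "commands": [
    [100,-0.05,0.1,-0.2,0],
    [100,0,0,0,0],
    [0,0,0,0,0],
    [0,0,0,0,0],
    [0,0,0,0,0],
    [0,0,0,0,0],
    [0,0,0,0,0]
  ],
  "squeeze": 30
}}

```text
t: 53.23
tcp_pos: [0.4456, -0.2516, 0.0053]
tool_rot: [0.128, 0.991, 0.005, 0.027]
force: [0.2, -0.4, 1.2]
finger_gap: 0.762
```

{"fn": "jog_arm", "kwargs": {
  "commands": [
    [0,0,0,3.9,0],
    [0,0,0,3.5,0],
    [0,0,0,0,0],
    [0,0,0,0,0],
    [0,0,0,0,0],
    [0,0,0,0,0]
  ]
}}

```text
t: 53.73
tcp_pos: [0.4422, -0.2487, 0.0736]
tool_rot: [0.128, 0.991, 0.01, 0.02]
force: [-0.1, 0.3, -0.3]
finger_gap: 0.765
```

```bash
python3 -c "
from h import *
snapshot('top');st()"
```

```text
t 53.7833 tcp [ 0.4421 -0.2486  0.0734] obj angle -0.257 toolz [ 0.0417  0.0141 -0.999 ] f [-0.2 -0.1 -0.9] gap 0.763
```

{"fn": "jog_arm", "kwargs": {
  "commands": [
    [0,2.4,0.3,0.2,0.065],
    [0,2.4,0.3,0.2,0.065],
    [0,2.4,0.3,0.2,0.065],
    [0,2.4,0.3,0.2,0.065],
    [0,2.4,0.3,0.2,0.065],
    [0,2.4,0.3,0.2,0.065],
    [0,2.4,0.3,0.2,0.065],
    [0,1.8,0.2,0.2,0.06]
  ]
}}

```text
t: 54.45
tcp_pos: [0.6245, -0.2192, 0.0795]
tool_rot: [-0.137, 0.99, 0.02, 0.004]
force: [-0.3, 0.7, 0.4]
finger_gap: 0.762
```

{"fn": "jog_arm", "kwargs": {
  "commands": [
    [0,0,0,0,0],
    [0,0,0,0,0],
    [0,0,0,0,0],
    [0,0,0,0,0]
  ]
}}

```text
t: 54.78
tcp_pos: [0.6253, -0.2172, 0.0748]
tool_rot: [-0.138, 0.99, 0.022, 0.003]
force: [0.4, -0.4, -0.5]
finger_gap: 0.767
```

```bash
python3 -c "
from h import *
snapshot('top');snapshot('top');st()"
```

```text
t 54.8833 tcp [ 0.6252 -0.2174  0.0751] obj angle 0.277 toolz [-7.00e-04  4.39e-02 -9.99e-01] f [-0.8  0.6 -1.1] gap 0.765
```

{"fn": "jog_arm", "kwargs": {
  "commands": [
    [0,2.1,-0.7,-1.5,0.024],
    [0,0,0,0,0],
    [0,0,0,0,0],
    [0,0,0,0,0],
    [0,0,0,0,0],
    [0,0,0,0,0]
  ]
}}

```text
t: 55.38
tcp_pos: [0.6413, -0.2252, 0.0598]
tool_rot: [-0.148, 0.989, 0.023, 0.0]
force: [-0.3, -0.8, -0.7]
finger_gap: 0.765
```

```bash
python3 -c "
from h import *
snapshot('top');snapshot('top');st();p=wrist()
import pickle;save(p,'w14');pickle.dump(p,open('w14.pkl','wb'))
im=cv2.cvtColor(p['image'],cv2.COLOR_RGB2GRAY)
for r in range(40,140,6): print(r,[int(x) for x in im[r,200:440:10]])"
```

```text
t 55.4833 tcp [ 0.6416 -0.2252  0.06  ] obj angle 0.297 toolz [-0.0065  0.0463 -0.9989] f [ 0.   0.5 -0.2] gap 0.767
40 [144, 134, 148, 148, 149, 153, 152, 148, 152, 152, 166, 151, 150, 153, 130, 142, 151, 154, 139, 151, 138, 135, 137, 148]
46 [148, 144, 150, 151, 144, 150, 156, 145, 150, 144, 158, 159, 137, 158, 134, 150, 144, 147, 144, 150, 142, 144, 148, 146]
52 [140, 143, 142, 137, 136, 136, 160, 141, 157, 148, 153, 159, 133, 148, 143, 149, 138, 140, 146, 140, 148, 147, 144, 151]
58 [144, 139, 134, 137, 150, 133, 159, 156, 152, 143, 150, 136, 162, 144, 147, 151, 135, 145, 149, 139, 152, 149, 133, 140]
64 [154, 129, 140, 134, 156, 148, 143, 151, 148, 148, 154, 136, 145, 150, 157, 159, 153, 140, 151, 162, 131, 141, 140, 155]
70 [150, 138, 144, 133, 152, 136, 138, 156, 144, 143, 148, 128, 144, 147, 146, 148, 146, 149, 144, 156, 133, 140, 148, 145]
76 [154, 140, 126, 163, 139, 131, 146, 125, 152, 153, 133, 149, 150, 135, 152, 140, 141, 149, 152, 160, 139, 156, 146, 154]
82 [150, 150, 163, 149, 130, 143, 138, 144, 137, 142, 152, 125, 156, 150, 143, 133, 141, 143, 152, 144, 146, 155, 1
[... 431 characters left out ...]
 137, 150, 138, 141, 151, 155, 140, 144, 143, 137, 136, 139, 147, 146, 153]
112 [143, 146, 150, 149, 143, 130, 152, 134, 146, 157, 139, 142, 154, 141, 138, 135, 138, 143, 144, 138, 144, 148, 140, 147]
118 [142, 163, 152, 153, 139, 145, 147, 143, 147, 144, 145, 154, 159, 136, 135, 142, 146, 138, 145, 124, 151, 133, 156, 146]
124 [142, 139, 149, 142, 146, 140, 147, 133, 158, 146, 142, 138, 157, 156, 148, 151, 147, 146, 138, 151, 131, 139, 147, 145]
130 [125, 152, 133, 129, 154, 144, 145, 139, 144, 143, 147, 134, 148, 152, 155, 142, 152, 147, 150, 147, 139, 147, 137, 137]
136 [137, 131, 129, 137, 153, 131, 130, 121, 157, 142, 141, 141, 156, 147, 156, 155, 148, 126, 162, 130, 156, 148, 151, 132]
```

```bash
python3 - <<'E'
from h import *
import pickle
p=pickle.load(open('w14.pkl','rb'));g=cv2.cvtColor(p['image'],cv2.COLOR_RGB2GRAY).astype(int)
for r in range(140,200,4):
    w=np.where(g[r,180:450]>185)[0];d=np.where(g[r,180:450]<60)[0]
    print(r,"white",(w.min()+180,w.max()+180,len(w)) if len(w) else 0,"dark",(d.min()+180,d.max()+180,len(d)) if len(d) else 0)
E
```

```text
140 white 0 dark 0
144 white 0 dark 0
148 white 0 dark 0
152 white 0 dark (np.int64(258), np.int64(363), 106)
156 white 0 dark (np.int64(258), np.int64(363), 106)
160 white 0 dark 0
164 white 0 dark 0
168 white 0 dark 0
172 white 0 dark 0
176 white (np.int64(236), np.int64(403), 168) dark 0
180 white (np.int64(236), np.int64(403), 168) dark 0
184 white (np.int64(237), np.int64(402), 166) dark 0
188 white (np.int64(237), np.int64(402), 166) dark 0
192 white (np.int64(237), np.int64(401), 165) dark 0
196 white (np.int64(238), np.int64(401), 164) dark 0
```

```bash
python3 - <<'E'
from h import *
import pickle
p=pickle.load(open('w14.pkl','rb'));g=cv2.cvtColor(p['image'],cv2.COLOR_RGB2GRAY).astype(int)
print(g[146:180,300].tolist());print(g[166,225:245].tolist(),g[166,395:412].tolist())
endpt(p,(257.5,150.5),(363.5,150.5),.003,.053,1)
endpt(p,(235.5,174),(403.8,174),.089,.05,1)
st()
E
```

```text
[85, 90, 90, 87, 74, 46, 26, 16, 16, 23, 18, 25, 37, 67, 96, 102, 105, 105, 101, 102, 104, 103, 101, 107, 103, 101, 106, 127, 158, 209, 231, 239, 240, 240]
[73, 77, 73, 76, 79, 81, 86, 82, 87, 85, 89, 85, 81, 81, 84, 85, 80, 83, 93, 94] [137, 140, 146, 150, 154, 155, 147, 152, 153, 154, 153, 151, 149, 148, 148, 149, 154]
centre [ 0.6472 -0.2266  0.003 ] ang 0.291 width 0.0707
centre [ 0.6428 -0.226   0.089 ] ang 0.287 width 0.0654
t 55.5333 tcp [ 0.6417 -0.2252  0.0599] obj angle 0.297 toolz [-0.0063  0.0461 -0.9989] f [-0.7 -0.5 -0.9] gap 0.77
```

{"fn": "jog_arm", "kwargs": {
  "commands": [
    [0,0.1,0.05,-0.9,0],
    [0,0.1,0.05,-0.9,0],
    [0,0,0.05,-0.9,0],
    [0,0,0,0,0],
    [0,0,0,0,0],
    [0,0,0,0,0],
    [0,0,0,0,0]
  ]
}}

```text
t: 56.12
tcp_pos: [0.6433, -0.2228, 0.0293]
tool_rot: [-0.148, 0.989, 0.024, -0.0]
force: [0.4, 0.3, -0.8]
finger_gap: 0.767
```

```bash
python3 -c "
from h import *
snapshot('top');snapshot('top');st()"
```

```text
t 56.2167 tcp [ 0.6434 -0.2229  0.0296] obj angle 0.297 toolz [-0.0072  0.0467 -0.9989] f [-0.4  0.3 -1. ] gap 0.769
```

{"fn": "jog_arm", "kwargs": {
  "commands": [
    [0,0.25,-0.2,-1.1,0],
    [0,0,0,0,0],
    [0,0,0,0,0],
    [0,0,0,0,0],
    [0,0,0,0,0],
    [0,0,0,0,0]
  ]
}}

```text
t: 56.72
tcp_pos: [0.6468, -0.2256, 0.0182]
tool_rot: [-0.148, 0.989, 0.023, 0.001]
force: [-0.1, 0.7, -0.5]
finger_gap: 0.767
```

```bash
python3 -c "
from h import *
snapshot('top');st()"
```

```text
t 56.7667 tcp [ 0.6469 -0.2257  0.0182] obj angle 0.297 toolz [-0.0054  0.0457 -0.9989] f [-1.  -0.6 -0.5] gap 0.763
```

{"fn": "jog_arm", "kwargs": {
  "commands": [
    [0,-0.1,0.1,-0.6,0],
    [0,0,0,0,0],
    [0,0,0,0,0],
    [0,0,0,0,0],
    [0,0,0,0,0]
  ]
}}

```text
t: 57.18
tcp_pos: [0.6458, -0.2245, 0.0119]
tool_rot: [-0.148, 0.989, 0.023, 0.001]
force: [-0.5, 0.6, -0.3]
finger_gap: 0.764
```

```bash
python3 -c "
from h import *
snapshot('top');st()"
```

```text
t 57.2333 tcp [ 0.6457 -0.2244  0.0119] obj angle 0.297 toolz [-0.0054  0.0456 -0.9989] f [-0.  -0.2 -0.6] gap 0.768
```

{"fn": "jog_arm", "kwargs": {
  "commands": [
    [0,0.05,-0.05,-0.2,0],
    [0,0,0,0,0],
    [0,0,0,0,0],
    [0,0,0,0,0]
  ]
}}

```text
t: 57.57
tcp_pos: [0.6466, -0.2252, 0.0111]
tool_rot: [-0.148, 0.989, 0.023, 0.001]
force: [0.2, -0.7, -0.2]
finger_gap: 0.765
```

```bash
python3 -c "
from h import *
snapshot('top');st()"
```

```text
t 57.6167 tcp [ 0.6465 -0.2251  0.011 ] obj angle 0.297 toolz [-0.0045  0.0453 -0.999 ] f [-0.3  0.8 -0.4] gap 0.768
```

{"fn": "jog_arm", "kwargs": {
  "commands": [
    [0,0,0,-0.25,0],
    [0,0,0,0,0],
    [0,0,0,0,0],
    [0,0,0,0,0]
  ]
}}

```text
t: 57.95
tcp_pos: [0.6463, -0.2255, 0.0096]
tool_rot: [-0.148, 0.989, 0.022, 0.001]
force: [-1.2, 0.1, 1.2]
finger_gap: 0.763
```

```bash
python3 -c "
from h import *
snapshot('top');st()"
```

```text
t 58.0 tcp [ 0.6464 -0.2255  0.0096] obj angle 0.298 toolz [-0.0049  0.0447 -0.999 ] f [-0.8  1.2 -0.1] gap 0.766
```

First contact. Release, rise and verify.

{"fn": "jog_arm", "kwargs": {
  "commands": [
    [100,0,0,0,0],
    [100,0,0,0,0],
    [100,0,0,0,0],
    [100,0,0,0,0],
    [100,0,0,4,0],
    [100,0,0,4,0],
    [100,0,0,4,0],
    [100,0,0,0,0]
  ]
}}

```text
t: 58.67
tcp_pos: [0.6423, -0.2232, 0.1244]
tool_rot: [-0.148, 0.989, 0.027, -0.005]
force: [1.6, -0.3, 1.1]
finger_gap: 0.999
```

{"fn": "jog_arm", "kwargs": {
  "commands": [
    [100,0,0,0,0],
    [100,0,0,0,0],
    [100,0,0,0,0],
    [100,0,0,0,0]
  ]
}}

```text
t: 59.0
tcp_pos: [0.6428, -0.2234, 0.1258]
tool_rot: [-0.148, 0.989, 0.026, -0.004]
force: [0.3, 0.5, -0.3]
finger_gap: 0.997
```

```bash
python3 - <<'E'
from h import *
import pickle
snapshot('top');st();p=wrist();save(p,'w15');pickle.dump(p,open('w15.pkl','wb'))
print([(np.round(r['centre'],4).tolist(),round(r['score'],2)) for r in models.pinpoint(p,names[5])[:2]])
b=white(p,[.647,-.225,.035],.035)
s=snapshot("scene");a=p["image"];c=s["image"][90:290,180:400]
im=np.zeros((400,800,3),np.uint8);im[:250,:400]=a[60:310,120:520];im[:400,400:800]=cv2.resize(c,(400,400)) ;save({"image":im},"fin")
E
```

```text
t 59.05 tcp [ 0.6424 -0.2232  0.1253] obj angle 0.297 toolz [-0.0166  0.0515 -0.9985] f [-0.2 -1.1 -0.3] gap 0.998
[([0.6511, -0.2213, 0.0184], 0.75)]
uv [309. 210.] poly [[349.0, 149.0], [346.0, 263.0], [272.0, 265.0], [266.0, 150.0]]
```

View pics/fin.png

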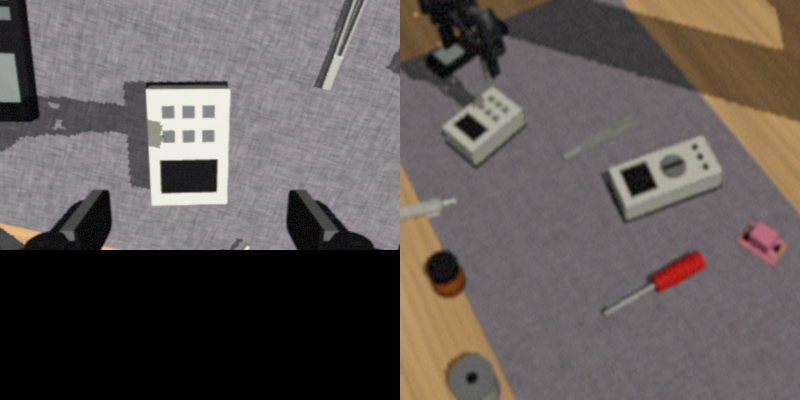

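```bash
python3 - <<'E'
from h import *
import pickle
p=pickle.load(open('w15.pkl','rb'))
for z in(.035,.040): four(p,[(266,150),(349,149),(346,263),(272,265)],z)
four(p,[(266,149.5),(349.5,149),(346.5,263.5),(271.5,265.5)],.035)
t=snapshot("top");g=t["image"]
hsv=cv2.cvtColor(g,cv2.COLOR_RGB2HSV)
for w in([.462,-.004,.035],[.647,-.225,.035]):
    u=proj(t,w);m=((hsv[...,2]>140)&(hsv[...,1]<50)).astype(np.uint8);k=np.zeros_like(m);cv2.circle(k,(int(u[0]),int(u[1])),36,1,-1)
    c=max(cv2.findContours(m*k,0,2)[0],key=cv2.contourArea);b=cv2.boxPoints(cv2.minAreaRect(c));W=np.array([ray(t,q,.035) for q in b]);print(u,W.mean(0).round(4),np.linalg.norm(W[0]-W[1]),np.linalg.norm(W[1]-W[2]))
E
```

```text
centre [ 0.6469 -0.2256  0.035 ] ang 0.299 L 0.0986 W 0.0646 0.0643
centre [ 0.6455 -0.2261  0.04  ] ang 0.299 L 0.0965 W 0.0632 0.063
centre [ 0.6471 -0.2254  0.035 ] ang 0.297 L 0.0993 W 0.0649 0.0652Traceback (most recent call last):
  File "<stdin>", line 10, in <module>
ValueError: max() iterable argument is empty
```

Short cover centre is (0.647, −0.2255), angle 0.298, against its plate at (0.6474, −0.225), 0.30. It has equal widths at both ends, so it lies flat. Both covers stand well and the arm is clear, so I'm handing in.

```bash
python3 -c "
from h import *
workorder.sign_off();print(manip.sense()['t'])"
```

```text
the job is handed in; nothing more can be done
the job is handed in; nothing more can be done
```

Both meters are back together: long board, long cover, short board, short cover, in that order. Each part was lowered to contact or within about 1–2 mm, then let go. I handed in at about 59 s with the arm clear and the gripper open; no verdict was reported.

Offsets from the plate centre, measured in wrist-camera pictures:

| Part | Offset from plate centre | Angle check |
|---|---|---|
| Long board | about 2 mm, inside its rim | gripper held it within 0.01 rad of the plate at release; not re-measured |
| Long cover | about 2.7 mm | within 0.01 rad |
| Short board | about 1 mm, inside its rim | gripper held it within 0.01 rad of the plate at release; not re-measured |
| Short cover | about 1 mm | within 0.01 rad; both ends the same apparent width, so it looks flat |

- **Tool tilt:** the jog moves tilted the tool by up to about 0.08 rad, and I took part of it back out before the first grasp. The covers went down pitched by a few hundredths of a radian and levelled when released.
- **Checks that failed or disagreed:** the last top-camera check of the covers failed, because its colour segmentation found nothing. I relied on the wrist and scene pictures instead. The network's cover positions were about 4–6 mm from my own measurements.
- **Height:** I did not measure how far down the covers sit directly. I inferred it from their apparent size and the contact force.

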